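# Change the burner cap under the pan support

### The job

Swap the rusty burner cap on the open burner of the hob for the clean spare: first stand the pot on the cork trivet and then the pan support on the wooden board, so that you can get at it. Lay the rusty cap flat in the white tray and set the spare centred and flat on the burner it came from, then put the pan support back squarely on the hob and the pot back upright on it where it stood. Keep the pot upright throughout, and do not disturb the mug and the oil bottle.

Things in the scene. Friction and masses are not known exactly. Their poses are not given: they have to be found in the camera images.
- pot: Small lidded steel pot, loose, 0.4 kg, 92 mm across (lid rim 96); lid fixed on, its top 85 mm above the underside; on it a black upright knob, a cylinder 24 mm across from 85 to 115 mm above the underside: lift it by this. Two ears reach 60 mm out along its y. Origin: centre of underside; z up. Starts on the pan support, over one of the two burners.
- pan_support: Black iron grate, loose, 0.6 kg: frame 300 (its x) x 150 mm (its y) on 4 corner feet, 46 mm high; bars 8 mm wide, 8-10 mm deep at the top. Lift it at the very centre by the bar along y at x = 0, pinching along x; cap edges lie 47 mm either side of it, so open only part way. Origin: centre, at the feet's underside. Half a turn makes no difference. Starts at the hob's centre, x along the hob's x.
- worn_cap: Rusty burner cap, loose, 0.15 kg: dark steel disc 56 mm across, 14 mm high, top edge chamfered 3 mm, brown rust spots on top. Origin: centre of underside. Starts on the burner that the pot is not over, beneath the pan support but seen through it; overhangs its 44 mm burner head by 6 mm all round.
- spare_cap: Clean spare burner cap, loose: same disc, 56 mm across and 14 mm high, without rust. Origin: centre of its underside. At the start it lies alone on the steel draining plate (6 mm thick) to one side.
- hob: Two-burner steel hob, fixed: flat plate 360 (its x) x 200 mm (its y), 8 mm high; the pan support's feet stand on it. Origin: centre of underside, at worktop height. Burner heads centred at x = +75 and -75 mm, y = 0: 44 mm across, plain flat tops 22 mm above the origin. The burner under the pot has a cap that is fixed and stays.
- trivet: Cork trivet, fixed: disc 110 mm across, 8 mm thick, on the steel draining plate. Origin: centre of its underside. Side place for the pot, which goes centred on it to within 20 mm.
- board: Wooden chopping board, fixed: 360 (its x) x 220 mm (its y), 16 mm thick. Origin: centre of underside. Side place for the pan support, long side along long side, centred to within 35 mm.
- tray: Shallow white square tray, fixed, on the steel draining plate: 150 by 150 mm outside, walls 3 mm thick and 18 mm high overall, floor 3 mm above its origin. Origin: centre of its underside. Place for the rusty cap.
- oil_bottle: Bystander: green glass oil bottle, 56 mm across, 190 mm tall, loose, standing at the far edge of the work. Origin: centre of its underside.
- mug: Bystander: white mug, 80 mm across, 90 mm tall, handle along its +y, loose, at the far edge of the work. Origin: centre of its underside.

How it is judged:
By the outcome, as a careful person would: the job done as asked, in the order asked, and still so for the second after the job is handed in, with the robot touching nothing.
It also fails if it takes over 134 s, if anything falls off the work surface, if the arm or the gripper's body presses on something with over 40 N, if the wrist force passes 120 N, or if a joint passes its speed limit or range.

### The arm

A 6-joint arm with a two-finger parallel gripper is mounted at the origin on the work surface. World frame = base frame: x ahead of the robot, y to its left, z up, the work surface at z = 0. Lengths are in m, angles in rad, forces in N, time in s.
With the tool pointing down it reaches from about 0.425 to 0.95 m from the base axis. Payload 14.7 kg.
Tool frame: the origin (TCP) lies between the finger pads; the fingertips stand 25 mm ahead of it and the grasp point (between the pads) lies 6 mm ahead of it (arm.nose_length is the distance from the TCP to the fingertips, in m); z points along the fingers, y is the direction in which the jaws open and shut (so a half turn about z gives the same grasp; the last joint's range is limited). The gripper opens to 85 mm and grips with 20 to 120 N. Pads are 22 mm wide; open, the fingers measure 114 mm over their backs; the gripper's body (76 mm by 85 mm) begins 54 mm behind the grasp point. The pads swing forward as they close: fully open they stand 13 mm farther back than shut.
Start: joints at [1.091, 0.48, 1.596, -0, 1.065, -0.047], TCP at [0.273, 0.59, 0.256] pointing down, gripper open.
Joint ranges: [-2.75, 2.75], [-0.82, 2.05], [0.23, 2.67], [-1.56, 4.7], [0.09, 2.69], [-2.92, 2.92]. Speed limits (rad/s): [1.89, 1.89, 2.39, 3.01, 3.01, 3.01].

### API

Orientations are given as a unit quaternion [x, y, z, w].
In Python, from rig import arm, viewer gives the robot as it stands.
- The arm moves only by the tool drive_tool, never from a script. Its argument "commands" is a list of rows, each a list of 3 entries, a list of its own where there are three numbers: the turn, a rotation vector about the tool's x, y, z in degrees, then the shift along the tool's x, y, z in m, then the opening in per cent of the stroke, from 0 (shut) to 100 (fully open). A call has 1 to 10 rows; each row shifts and turns the commanded pose from where the row before left it, along the tool's axes as they then stand; what a row does not reach is not made up. A row lasts 1/8 s, in which the tool goes at most 62.5 mm and 10.7 degrees, less where a joint would pass 70% of its speed; a pose out of reach is approached as far as the arm can. A call is refused whole if a number of a shift passes 0.0625 or a number of a turn 10.7, either way. A call with a gripper value outside its range is refused whole. The fingers move at their own pace and stop on an object; "squeeze" is the grip in N (left out, the last holds). Time passes only in rows, so rows that do not move let the fingers close. It gives the time, the measured TCP pose, the force and the opening at its end, in the units of the state.
- arm.get_state(): the state, without advancing time (a new reading comes with each control period).
- viewer.camera(name): name is "scene" or "side" or "wrist"; returns (picture, depth): 384x512x3 uint8, red, green, blue; 384x512 float32, m along the optical axis (not along the pixel's ray), 0 where there is no reading.
- viewer.camera_info(name): a dict with "camera_matrix" (3x3 intrinsics, pixels), "position" and "orientation" of the camera in the world. Camera axes: x right, y down, z forward; pixel columns grow to the right and rows downward; lengths in m; the calibration is good to about 2 mm. The wrist camera is an equidistant fisheye: a pixel r from the principal point sees the ray r / f radians off the axis. A picture is of the moment at which its call begins: read the wrist's pose just before it. camera_info takes no time and is no camera call; for the wrist camera it gives the pose at the moment of the call.
- arm.job_done(): hands the job in, once; it reports no verdict.
The state is a dict: "clock": time; "qpos": joint angles; "dq": joint speeds; "effort": joint torques, N m; "position": TCP position; "eef_rot": TCP orientation; "contact_force": force on the tool from outside, world axes, zero at the start; "torque": the same for the moment, N m; "finger_gap": finger opening in m.
Only numpy, scipy, OpenCV 4.12 (cv2) and the standard library are available. Lean on these libraries where they do the work, as an engineer would, in place of code of your own. Each camera call takes 0.05 s, during which the arm holds its last target. There are 200 camera calls.

## Working session

There is one attempt and no reset: what is moved stays moved. The work goes in short steps, Python scripts to look and compute and a tool call to move; the robot and the scene stay as the last step left them, time stands still between calls to the robot, and variables do not carry over. Pictures are saved under pics/ and viewed, about 12 in all and at most 16, crops included, and the job is handed in when it is done.

Besides the shell and the picture viewer there is one more tool, called after "Call:" by a JSON object that holds its "api" and its "payload", one argument or row to a line. drive_tool: Moves the arm, as the interface text tells. Its arguments: {"type":"object","properties":{"commands":{"type":"array","items":{"type":"array"}},"squeeze":{"type":"number"}},"required":["commands"]}

```bash
ls; mkdir -p pics
python3 - <<'E'
from rig import arm, viewer
import cv2, numpy as np
s=arm.get_state(); print({k:np.round(v,4).tolist() for k,v in s.items()})
for n in ['scene','side','wrist']:
    p,d=viewer.camera(n); i=viewer.camera_info(n); print(n,{k:np.round(v,4).tolist() for k,v in i.items() if not isinstance(v,str)})
    np.savez('pics/%s0.npz'%n,p=p,d=d,**{k:v for k,v in i.items() if not isinstance(v,str)})
    cv2.imwrite('pics/%s0.png'%n,p[:,:,::-1])
E
```

```text
pics
{'clock': 0.0, 'qpos': [1.0914, 0.4808, 1.5969, -0.0, 1.0651, -0.0466], 'dq': [-0.0008, 0.0001, 0.0003, -0.0001, 0.0001, 0.0004], 'effort': [-0.0066, -95.066, -43.0182, -0.0002, 0.0125, -0.0], 'position': [0.2724, 0.5897, 0.2557], 'eef_rot': [0.2147, 0.9767, -0.0006, -0.0001], 'contact_force': [-0.8724, 0.5702, -0.2875], 'torque': [-0.041, 0.0099, 0.0333], 'finger_gap': 0.0856}
scene {'camera_matrix': [[392.9944, 0.0, 257.3849], [0.0, 392.9944, 189.6095], [0.0, 0.0, 1.0]], 'position': [1.0119, -0.7934, 0.6521], 'orientation': [0.8596, 0.202, -0.106, -0.4572]}
side {'camera_matrix': [[394.9135, 0.0, 251.3501], [0.0, 394.9135, 190.7833], [0.0, 0.0, 1.0]], 'position': [0.4617, 0.8676, 0.625], 'orientation': [-0.0752, 0.8755, -0.4757, 0.0395]}
wrist {'camera_matrix': [[297.3186, 0.0, 253.8094], [0.0, 297.3186, 187.5971], [0.0, 0.0, 1.0]], 'position': [0.2016, 0.6223, 0.3736], 'orientation': [0.8322, 0.5325, 0.0835, 0.13]}
```

View pics/scene0.png

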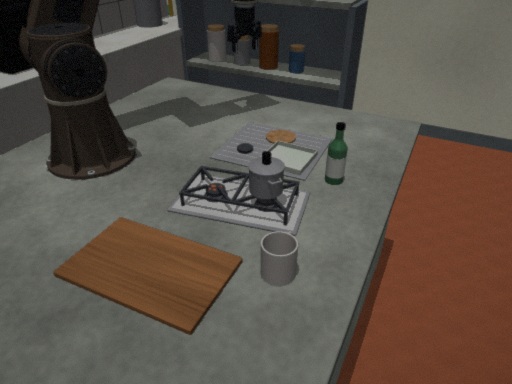

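View pics/side0.png

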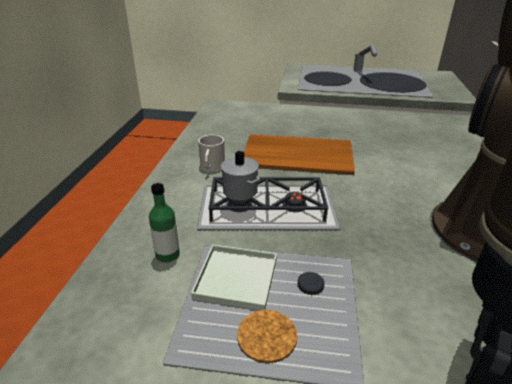

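View pics/wrist0.png

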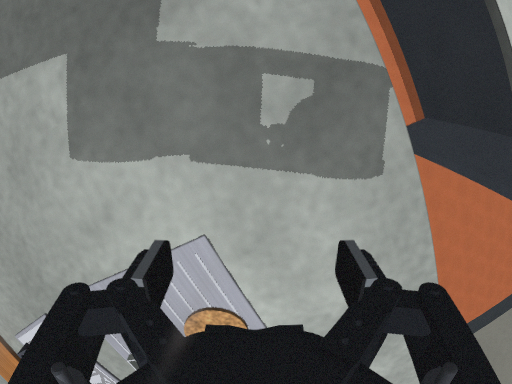

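Side view: trivet (267,335), tray (236,277), spare (311,283), pot knob (240,158), worn cap (296,199), board behind hob. The scene view agrees: board (150,270), mug (279,258), bottle (336,155). The wrist view shows only the plate edge and the trivet.

```bash
cat > h.py <<'E'
import numpy as np, cv2
from scipy.spatial.transform import Rotation as R
def load(n,k=0):
    z=np.load(f'pics/{n}{k}.npz'); return z['p'],z['d'],z['camera_matrix'],z['position'],R.from_quat(z['orientation']).as_matrix()
def cloud(n,k=0):
    p,d,K,t,M=load(n,k); v,u=np.mgrid[:384,:512]
    r=np.stack([(u-K[0,2])/K[0,0],(v-K[1,2])/K[1,1],np.ones_like(d)],-1)
    X=(r*d[...,None])@M.T+t; X[d==0]=np.nan
    return p,X,r@M.T,t
def plane(ray,t,z): return t+ray*((z-t[2])/ray[...,2])[...,None]
def rect(pts):
    (c,s,a)=cv2.minAreaRect((np.asarray(pts)[:,:2]*1000).astype(np.float32)); return np.round(c,1),np.round(s,1),round(a,2)
def circ(pts): 
    c,r=cv2.minEnclosingCircle((np.asarray(pts)[:,:2]*1000).astype(np.float32)); return np.round(c,1),round(r,1)
E
python3 - <<'E'
from h import *
from matplotlib import path
E
python3 - <<'E'
from h import *
for n in ['scene','side']:
    p,X,ray,t=cloud(n); hsv=cv2.cvtColor(p,cv2.COLOR_RGB2HSV); Z=X[...,2]
    q={'scene':dict(triv=(281,136),tray=(293,158),spare=(245,148),board=(150,270),plate=(225,155),hob=(290,215),knob=(267,156),worn=(215,190)),
       'side':dict(triv=(267,335),tray=(236,277),spare=(311,283),board=(300,155),plate=(340,330),hob=(205,215),knob=(240,156),worn=(296,199))}[n]
    for k,(u,v) in q.items(): print(n,k,np.round(X[v,u],3),hsv[v,u],p[v,u])
E
```

```text
scene triv [0.515 0.406 0.014] [ 15 124 125] [125  95  64]
scene tray [0.613 0.28  0.01 ] [ 51  16 159] [152 159 149]
scene spare [0.449 0.251 0.022] [113  19  54] [50 51 54]
scene board [ 0.524 -0.341  0.017] [ 15 153 112] [112  78  45]
scene plate [0.398 0.203 0.007] [130   6 125] [123 122 125]
scene hob [ 0.721 -0.007  0.008] [  0   2 107] [107 106 106]
scene knob [0.646 0.002 0.165] [ 80 191   4] [1 4 3]
scene worn [ 0.502 -0.029  0.035] [  8 114  92] [92 62 51]
side triv [0.51  0.412 0.017] [ 16 167 196] [196 138  68]
side tray [0.595 0.276 0.013] [ 43  21 215] [207 215 197]
side spare [0.437 0.277 0.024] [110  39  59] [50 53 59]
side board [ 0.498 -0.29   0.021] [ 15 192 159] [159  97  39]
side plate [0.378 0.371 0.008] [113   7 153] [149 150 153]
side hob [0.721 0.065 0.008] [ 23   5 208] [208 207 204]
side knob [0.635 0.02  0.167] [ 90 116  11] [ 6 11 11]
side worn [ 0.49  -0.004  0.039] [ 2 60 76] [76 59 58]Traceback (most recent call last):
  File "<stdin>", line 2, in <module>
ModuleNotFoundError: No module named 'matplotlib'
```

Run:
```python
from h import *
def big(m):
    n,l,s,c=cv2.connectedComponentsWithStats(m.astype(np.uint8)); i=1+np.argmax(s[1:,4]); return l==i
for n in ['scene','side']:
    p,X,ray,t=cloud(n); hsv=cv2.cvtColor(p,cv2.COLOR_RGB2HSV); x,y,Z=np.moveaxis(X,-1,0); H,S,V=np.moveaxis(hsv,-1,0)
    near=lambda a,b,r:(abs(x-a)<r)&(abs(y-b)<r)
    wood=(S>90)&(H>8)&(H<25)
    m=big(wood&near(.52,-.3,.35)&(y<-.1)&(Z<.04)); print(n,'board',rect(plane(ray,t,.016)[m]))
    m=big(wood&near(.513,.41,.12)&(Z<.04)); P=plane(ray,t,.014)[m]; print('triv',circ(P),rect(P))
    m=big((V<90)&near(.445,.265,.06)&(Z<.04)&(Z>.004)); P=plane(ray,t,.020)[m]; print('spare',circ(P),rect(P),'medz',np.nanpercentile(Z[m],[50,90]),'top cl',rect(X[m&(Z>.016)]))
    m=near(.64,.01,.06)&(Z>.158)&(Z<.18)&(V<90); print('knob',m.sum(),circ(X[m]),rect(X[m]),np.nanpercentile(Z[m],99), np.round(np.median(X[m],0),4))
    m=near(.64,.01,.08)&(Z>.12)&(Z<.15); print('lid',m.sum(),rect(X[m]))
    m=near(.57,.0,.25)&(Z>.046)&(Z<.060)&(V<70); m=big(cv2.dilate(m.astype(np.uint8),np.ones((3,3)))>0)&m
    print('grate',m.sum(),rect(X[m]),np.round(np.nanpercentile(Z[m],[10,50,90]),4))
    m=near(.57,.0,.25)&(Z<.013)&(V>(85 if n=='scene' else 160))&(S<30); m=big(m); P=plane(ray,t,.008)[m];print('hob',m.sum(),rect(P))
    g=(x>.52)&(x<.72)&(y>.18)&(y<.38)&(Z<.05); m=big(g&(S>11)&(H>30)&(H<70)&(V>110)); print('tray',m.sum(),rect(X[m]),rect(plane(ray,t,.009)[m]),np.nanpercentile(Z[m],[5,50,95]))
    m=near(.49,-.02,.06)&(Z<.044)&(Z>.024)&(V<110); P=plane(ray,t,.036)[m]; print('worn',m.sum(),rect(X[m]),circ(P))
    m=(Z>.08)&near(.8,.2,.15)&(Z<.2); print('bottle',rect(X[m]), 'side' )
    m=(Z>.03)&(Z<.1)&near(.8,-.2,.13); print('mug',rect(X[m]))
```

```text
scene board (array([ 513.1, -330.9]), array([363.6, 225. ]), 1.44)
triv (array([513.7, 401.6]), 56.8) (array([512.6, 405.9]), array([106. ,  97.9]), 26.66)
spare (array([444.5, 254.8]), 38.4) (array([446.1, 255.6]), array([54.3, 73.3]), 28.84) medz [0.01934073 0.02237107] top cl (array([439.3, 264.8]), array([51.8, 57. ]), 27.0)
knob 64 (array([641.9,   7.8]), 13.1) (array([641.8,   6.3]), array([21.8, 20.2]), 41.95) 0.17178599638423828 [0.6427 0.0033 0.1684]
lid 622 (array([642.3,   6.2]), array([94.6, 92.1]), 29.27)
grate 1307 (array([570.2,  -5.5]), array([300., 157.]), 9.43) [0.0481 0.0532 0.0556]
hob 10939 (array([574.3,  -3.6]), array([505.5, 497.5]), 89.79)
tray 516 (array([598.1, 274.5]), array([153.2, 148.2]), 87.34) (array([595.5, 295.8]), array([152.2, 137.9]), 89.56) [0.00787761 0.00994633 0.02312701]
worn 176 (array([497.4, -21.1]), array([51.9, 55.5]), 60.86) (array([499.4, -27.2]), 35.0)
bottle (array([715.5, 152.6]), array([228.6,  47.7]), 47.55) side
mug (array([ 770.1, -201. ]), array([78.4, 99.3]), 31.76)
side board (array([ 508.4, -319. ]), array([361. , 245.3]), 
[... 277 characters left out ...]
rray([638. ,  10.3]), 12.4) (array([638.2,  12.4]), array([21.2, 20.5]), 26.47) 0.1722646441200735 [0.637  0.0175 0.1681]
lid 657 (array([637.8,  11.6]), array([94.3, 94. ]), 14.19)
grate 1104 (array([567.7,  -2.4]), array([295.6, 150.8]), 9.86) [0.0496 0.0542 0.0569]
hob 866 (array([595.6, 224.3]), array([ 50. , 142.2]), 88.47)
tray 3411 (array([599.7, 265.1]), array([170.6, 159. ]), 89.43) (array([599. , 258.2]), array([161.3, 157.9]), 88.67) [0.00948472 0.01143769 0.0262205 ]
worn 166 (array([494.5, -14.5]), array([49.9, 52.1]), 30.06) (array([494.9, -10.5]), 33.7)
bottle (array([709.6, 154.3]), array([236.2,  48.2]), 52.78) side
mug (array([ 766.2, -196.8]), array([ 81.8, 107.9]), 33.03)
```

```bash
cat > plan.py <<'E'
# python3 plan.py x y z yawdeg n : turn (deg about tool z), then per-row shift over n rows (tool axes after the turn)
import sys, numpy as np
from scipy.spatial.transform import Rotation as R
from rig import arm
s=arm.get_state(); T=R.from_quat(s['eef_rot']).as_matrix(); p=np.array(s['position'])
x,y,z,w,n=map(float,sys.argv[1:]); n=int(n)
yaw=np.degrees(np.arctan2(T[1,1],T[0,1])); dt=(yaw-w+90)%180-90
T2=R.from_euler('z',yaw-dt,degrees=True).as_matrix(); ty=T2[:,0]; tx=np.array([-ty[1],ty[0],0]); d=np.array([x,y,z])-p
sh=np.array([d@tx,d@ty,-d[2]])
print('t',round(s['clock'],2),'pos',p.round(4),'yaw',yaw.round(2),'tilt',np.degrees(T[:2,2]).round(2),'F',np.round(s['contact_force'],1),'gap',round(s['finger_gap'],4),'j6',round(s['qpos'][5],2))
print('turn',dt.round(2),'total',sh.round(4),'per row',(sh/n).round(4))
E
python3 plan.py .640 .009 .26 9.6 13; python3 -c "
from rig import arm; print(arm.nose_length)"
```

```text
t 0.15 pos [0.2725 0.5898 0.2558] yaw 65.2 tilt [-0.03 -0.05] F [-0.3  0.1 -0.3] gap 0.0852 j6 -0.05
turn 55.6 total [-0.634   0.2655 -0.0042] per row [-0.0488  0.0204 -0.0003]
0.025
```

Call:
{"api": "drive_tool", "payload": {
  "commands": [
    [[0, 0, 9.27], [0, 0, 0], 60],
    [[0, 0, 9.27], [0, 0, 0], 60],
    [[0, 0, 9.27], [0, 0, 0], 60],
    [[0, 0, 9.27], [0, 0, 0], 60],
    [[0, 0, 9.27], [0, 0, 0], 60],
    [[0, 0, 9.25], [0, 0, 0], 60],
    [[0, 0, 0], [-0.0488, 0.0204, 0], 60],
    [[0, 0, 0], [-0.0488, 0.0204, 0], 60],
    [[0, 0, 0], [-0.0488, 0.0204, 0], 60],
    [[0, 0, 0], [-0.0488, 0.0204, 0], 60]
  ],
  "squeeze": 40
}}

```text
clock: 1.4
position: [0.3862, 0.4097, 0.2562]
eef_rot: [0.645, 0.764, -0.0, 0.0]
contact_force: [1.1, 0.7, 0.1]
finger_gap: 0.0511
```

Call:
{"api": "drive_tool", "payload": {
  "commands": [
    [[0, 0, 0], [-0.0488, 0.0204, 0], 60],
    [[0, 0, 0], [-0.0488, 0.0204, 0], 60],
    [[0, 0, 0], [-0.0488, 0.0204, 0], 60],
    [[0, 0, 0], [-0.0488, 0.0204, 0], 60],
    [[0, 0, 0], [-0.0488, 0.0204, 0], 60],
    [[0, 0, 0], [-0.0488, 0.0204, 0], 60],
    [[0, 0, 0], [-0.0244, 0.0102, 0], 60],
    [[0, 0, 0], [0, 0, 0], 60],
    [[0, 0, 0], [0, 0, 0], 60]
  ]
}}

```text
clock: 2.52
position: [0.5688, 0.1209, 0.2561]
eef_rot: [0.646, 0.764, -0.0, -0.0]
contact_force: [-0.1, 0.6, 0.1]
finger_gap: 0.0511
```

```bash
cat > snap.py <<'E'
import sys,cv2,numpy as np
from rig import viewer
n,k=sys.argv[1:3]
i=viewer.camera_info(n); p,d=viewer.camera(n)
np.savez(f'pics/{n}{k}.npz',p=p,d=d,**{a:b for a,b in i.items() if not isinstance(b,str)}); cv2.imwrite(f'pics/{n}{k}.png',p[:,:,::-1])
E
python3 plan.py .640 .009 .26 9.6 1; python3 snap.py wrist 1
```

```text
t 2.52 pos [0.5688 0.1209 0.2561] yaw 9.59 tilt [-0.04  0.01] F [-0.1  0.6  0.1] gap 0.0511 j6 -0.01
turn -0.01 total [-0.1222  0.0515 -0.0039] per row [-0.1222  0.0515 -0.0039]
```

View pics/wrist1.png

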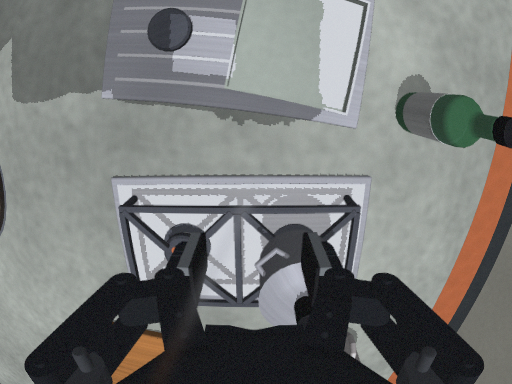

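Wrist view: the grate's frame (120,205)–(360,205), its centre bar at column 239 with nothing crossing it there, spare at (170,29), knob partly hidden at (305,305). I'll refine grate and spare from this view.

```bash
cat >> h.py <<'E'
def wcloud(k):
    p,d,K,t,M=load('wrist',k); v,u=np.mgrid[:384,:512]; a=(u-K[0,2])/K[0,0]; b=(v-K[1,2])/K[1,1]; th=np.hypot(a,b)+1e-9
    r=np.stack([a/th*np.tan(th),b/th*np.tan(th),np.ones_like(th)],-1); r[th>1.4]=np.nan
    X=(r*d[...,None])@M.T+t; X[d==0]=np.nan
    return p,X,r@M.T,t
E
python3 - <<'E'
from h import *
p,X,ray,t=wcloud(1); x,y,Z=np.moveaxis(X,-1,0); V=p.max(2)
near=lambda a,b,r:(abs(x-a)<r)&(abs(y-b)<r)
m=near(.44,.268,.05)&(Z>.016)&(Z<.03)&(V<90); print('spare',m.sum(),rect(X[m]),circ(plane(ray,t,.020)[m]),np.nanmedian(Z[m]))
m=(Z>.045)&(Z<.062)&near(.57,0,.2)&(V<90); print('grate',m.sum(),rect(X[m]),np.nanmedian(Z[m]))
m=near(.57,.03,.05)&(Z>.045)&(Z<.062)&(abs((x-.569)*.986+(y+.004)*.167)<.012);P=X[m]; print('bar',m.sum(),cv2.fitLine(P[:,:2].astype(np.float32),2,0,.01,.01).ravel(),rect(P))
m=near(.495,-.016,.04)&(Z>.027)&(Z<.042); print('worn',m.sum(),rect(X[m]))
m=near(.64,.01,.03)&(Z>.15)&(Z<.18); print('knob',m.sum(),rect(X[m]))
for n in ['scene','side']:
    p,X,_,_=cloud(n); x,y,Z=np.moveaxis(X,-1,0);V=p.max(2)
    m=near(.57,.03,.09)&(Z>.045)&(Z<.062)&(V<90)&(abs((x-.569)*.986+(y+.004)*.167)<.014);P=X[m]; print(n,'bar',m.sum(),rect(P))
E
python3 plan.py .640 .009 .167 9.6 1
```

```text
spare 1059 (array([440.3, 266.2]), array([54.5, 54.4]), 2.44) (array([440.9, 265.9]), 27.8) 0.01999922977765073
grate 2775 (array([590. , -45.8]), array([325.2, 240. ]), 9.76) 0.052489107937489954
bar 630 [ 0.18584971 -0.98257816  0.5622982   0.03860775] (array([564.1,  24.7]), array([23.7, 91.3]), 9.63)
worn 270 (array([480.8,  -6.9]), array([52.7, 19. ]), 55.35)
knob 289 (array([633.9,  12.7]), array([21.2, 10.6]), 81.93)
scene bar 125 (array([568.5,   3.7]), array([ 17.9, 129. ]), 15.56)
side bar 123 (array([567.5,   5. ]), array([ 27.7, 136.1]), 9.66)
t 2.58 pos [0.5687 0.1212 0.2562] yaw 9.63 tilt [-0.03  0.  ] F [-0.8  0.4  0.5] gap 0.0509 j6 -0.01
turn 0.03 total [-0.1225  0.0516  0.0892] per row [-0.1225  0.0516  0.0892]
```

Call:
{"api": "drive_tool", "payload": {
  "commands": [
    [[0, 0, 0], [-0.0408, 0.0172, 0], 60],
    [[0, 0, 0], [-0.0408, 0.0172, 0], 60],
    [[0, 0, 0], [-0.0409, 0.0172, 0], 60],
    [[0, 0, 0], [0, 0, 0.04], 60],
    [[0, 0, 0], [0, 0, 0.03], 60],
    [[0, 0, 0], [0, 0, 0.02], 60],
    [[0, 0, 0], [0, 0, 0], 60],
    [[0, 0, 0], [0, 0, 0], 60],
    [[0, 0, 0], [0, 0, 0], 60]
  ]
}}

```text
clock: 3.7
position: [0.6411, 0.0087, 0.1675]
eef_rot: [0.645, 0.764, 0.001, 0.001]
contact_force: [0.3, 0.3, -0.2]
finger_gap: 0.0511
```

```bash
python3 plan.py .640 .009 .167 9.6 1; python3 snap.py wrist 2
python3 - <<'E'
import cv2; a=cv2.imread('pics/wrist2.png')[150:384,100:420]; cv2.imwrite('pics/w2c.png',cv2.resize(a,None,fx=2,fy=2))
E
```

```text
t 3.7 pos [0.6411 0.0087 0.1675] yaw 9.63 tilt [ 0.1 -0. ] F [ 0.3  0.3 -0.2] gap 0.0511 j6 -0.2
turn 0.03 total [ 0.0005 -0.0011  0.0005] per row [ 0.0005 -0.0011  0.0005]
```

View pics/w2c.png

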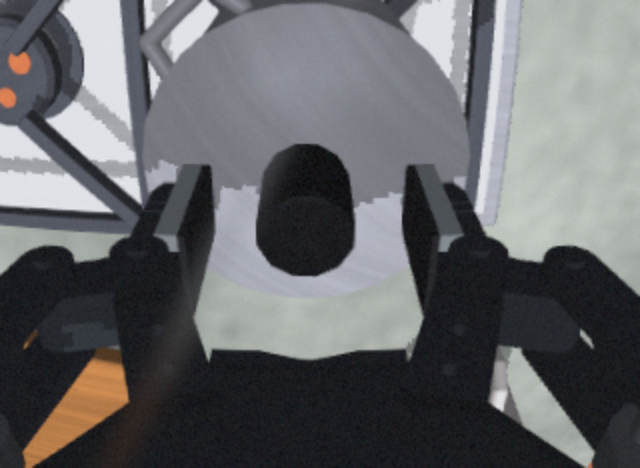

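The knob stands midway between the pads. Closing and lifting.

Call:
{"api": "drive_tool", "payload": {
  "commands": [
    [[0, 0, 0], [0, 0, 0], 0],
    [[0, 0, 0], [0, 0, 0], 0],
    [[0, 0, 0], [0, 0, 0], 0],
    [[0, 0, 0], [0, 0, 0], 0],
    [[0, 0, 0], [0, 0, 0], 0],
    [[0, 0, 0], [0, 0, -0.01], 0],
    [[0, 0, 0], [0, 0, -0.03], 0],
    [[0, 0, 0], [0, 0, -0.04], 0],
    [[0, 0, 0], [0, 0, -0.02], 0],
    [[0, 0, 0], [0, 0, 0], 0]
  ],
  "squeeze": 50
}}

```text
clock: 5.0
position: [0.6413, 0.0083, 0.2681]
eef_rot: [0.645, 0.764, 0.001, 0.001]
contact_force: [-0.3, -0.4, -4.1]
finger_gap: 0.0228
```

```bash
python3 plan.py .5125 .406 .2675 9.6 8;python3 plan.py .5125 .406 .2675 9.6 1
```

```text
t 5.0 pos [0.6413 0.0083 0.2681] yaw 9.6 tilt [ 0.17 -0.01] F [-0.3 -0.4 -4.1] gap 0.0228 j6 -0.2
turn -0.0 total [ 0.4136 -0.0607  0.0006] per row [ 0.0517 -0.0076  0.0001]
t 5.0 pos [0.6413 0.0083 0.2681] yaw 9.6 tilt [ 0.17 -0.01] F [-0.3 -0.4 -4.1] gap 0.0228 j6 -0.2
turn -0.0 total [ 0.4136 -0.0607  0.0006] per row [ 0.4136 -0.0607  0.0006]
```

Call:
{"api": "drive_tool", "payload": {
  "commands": [
    [[0, 0, 0], [0.02, -0.003, 0], 0],
    [[0, 0, 0], [0.035, -0.005, 0], 0],
    [[0, 0, 0], [0.045, -0.0065, 0], 0],
    [[0, 0, 0], [0.045, -0.0065, 0], 0],
    [[0, 0, 0], [0.045, -0.0065, 0], 0],
    [[0, 0, 0], [0.045, -0.0065, 0], 0],
    [[0, 0, 0], [0.045, -0.0065, 0], 0],
    [[0, 0, 0], [0.045, -0.0065, 0], 0],
    [[0, 0, 0], [0.04, -0.006, 0], 0],
    [[0, 0, 0], [0.03, -0.005, 0], 0]
  ]
}}

```text
clock: 6.25
position: [0.5154, 0.3901, 0.2648]
eef_rot: [0.645, 0.764, -0.001, -0.0]
contact_force: [1.1, -0.3, -3.5]
finger_gap: 0.0225
```

Call:
{"api": "drive_tool", "payload": {
  "commands": [
    [[0, 0, 0], [0.0186, -0.0032, 0], 0],
    [[0, 0, 0], [0, 0, 0], 0],
    [[0, 0, 0], [0, 0, 0.02], 0],
    [[0, 0, 0], [0, 0, 0.035], 0],
    [[0, 0, 0], [0, 0, 0.035], 0],
    [[0, 0, 0], [0, 0, 0.02], 0],
    [[0, 0, 0], [0, 0, 0.015], 0],
    [[0, 0, 0], [0, 0, 0], 0],
    [[0, 0, 0], [0, 0, 0], 0]
  ]
}}

```text
clock: 7.38
position: [0.5118, 0.4061, 0.1421]
eef_rot: [0.646, 0.764, 0.001, 0.0]
contact_force: [-0.3, 0.8, -3.4]
finger_gap: 0.0227
```

```bash
python3 plan.py .5125 .406 .1275 9.6 1; python3 snap.py side 3
```

```text
t 7.38 pos [0.5118 0.4061 0.1421] yaw 9.59 tilt [0.05 0.03] F [-0.3  0.8 -3.4] gap 0.0227 j6 0.46
turn -0.01 total [-0.0002  0.0007  0.0146] per row [-0.0002  0.0007  0.0146]
```

View pics/side3.png

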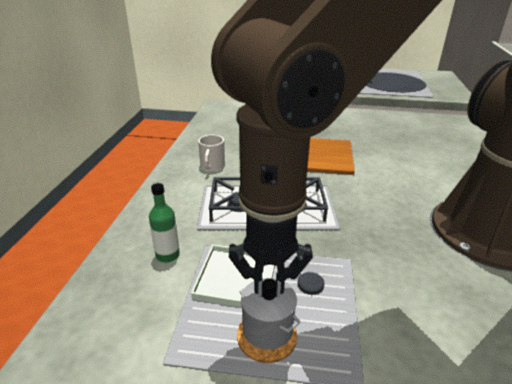

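The pot is upright over the trivet (267,335) with a small gap left. Lower and release.

Call:
{"api": "drive_tool", "payload": {
  "commands": [
    [[0, 0, 0], [0, 0, 0.008], 0],
    [[0, 0, 0], [0, 0, 0.004], 0],
    [[0, 0, 0], [0, 0, 0.002], 0],
    [[0, 0, 0], [0, 0, 0.0005], 0],
    [[0, 0, 0], [0, 0, 0], 0]
  ]
}}

```text
clock: 8.05
position: [0.5111, 0.406, 0.127]
eef_rot: [0.645, 0.764, -0.0, -0.0]
contact_force: [-4.0, -0.9, 3.8]
finger_gap: 0.0226
```

Call:
{"api": "drive_tool", "payload": {
  "commands": [
    [[0, 0, 0], [0, 0, 0], 55],
    [[0, 0, 0], [0, 0, 0], 55],
    [[0, 0, 0], [0, 0, 0], 55],
    [[0, 0, 0], [0, 0, -0.02], 55],
    [[0, 0, 0], [0, 0, -0.04], 50],
    [[0, 0, 0], [0, 0, -0.05], 45],
    [[0, 0, 0], [0, 0, -0.02], 45],
    [[0, 0, 0], [0, 0, 0], 45]
  ]
}}

```text
clock: 9.05
position: [0.5121, 0.4066, 0.26]
eef_rot: [0.645, 0.764, 0.002, 0.001]
contact_force: [0.0, 0.1, -0.3]
finger_gap: 0.0388
```

```bash
python3 plan.py .5695 .02 .20 9.7 1; python3 snap.py scene 3
python3 - <<'E'
from h import *
p,X,ray,t=cloud('scene',3); x,y,Z=np.moveaxis(X,-1,0)
m=(abs(x-.512)<.06)&(abs(y-.406)<.06)&(Z>.085)&(Z<.115); print('lid',m.sum(),rect(X[m]),np.nanmedian(Z[m]))
E
```

```text
t 9.05 pos [0.5121 0.4066 0.26  ] yaw 9.6 tilt [0.21 0.15] F [ 0.   0.1 -0.3] gap 0.0388 j6 0.46
turn -0.1 total [-0.3908 -0.0086  0.06  ] per row [-0.3908 -0.0086  0.06  ]
lid 276 (array([513.2, 402.5]), array([91.7, 90.2]), 31.34) 0.09640108821698651
```

Call:
{"api": "drive_tool", "payload": {
  "commands": [
    [[0, 0, 0], [-0.03, -0.0007, 0], 45],
    [[0, 0, 0], [-0.05, -0.001, 0], 45],
    [[0, 0, 0], [-0.05, -0.001, 0], 45],
    [[0, 0, 0], [-0.05, -0.001, 0.02], 45],
    [[0, 0, 0], [-0.05, -0.001, 0.02], 45],
    [[0, 0, 0], [-0.05, -0.001, 0.02], 45],
    [[0, 0, 0], [-0.05, -0.001, 0.02], 45],
    [[0, 0, 0], [-0.05, -0.001, 0.02], 45],
    [[0, 0, 0], [-0.035, -0.001, 0.02], 45],
    [[0, 0, 0], [0, 0, 0], 45]
  ]
}}

```text
clock: 10.35
position: [0.5705, -0.0068, 0.1345]
eef_rot: [0.647, 0.763, -0.001, -0.002]
contact_force: [0.2, 0.8, 0.1]
finger_gap: 0.0381
```

Call:
{"api": "drive_tool", "payload": {
  "commands": [
    [[0, 0, 0], [0, 0, 0], 45]
  ]
}}

```text
clock: 10.48
position: [0.5714, -0.0044, 0.1363]
eef_rot: [0.646, 0.764, -0.0, -0.001]
contact_force: [0.3, 0.3, 0.0]
finger_gap: 0.0385
```

```bash
python3 plan.py .570 -.004 .055 9.7 1; python3 snap.py wrist 4
python3 - <<'E'
from h import *
p,X,ray,t=wcloud(4); x,y,Z=np.moveaxis(X,-1,0); V=p.max(2)
m=(Z>.045)&(Z<.062)&(V<110)&(abs(y)<.075)&(abs((x-.569)*.986+(y+.004)*.167)<.012);P=X[m]; print('bar',m.sum(),cv2.fitLine(P[:,:2].astype(np.float32),2,0,.01,.01).ravel(),rect(P))
m=(abs(x-.57)<.17)&(abs(y-.01)<.1)&(Z>.045)&(Z<.06)&(V<110);print(m.sum(),rect(X[m]))
E
```

```text
t 10.47 pos [ 0.5714 -0.0044  0.1363] yaw 9.57 tilt [-0.07  0.01] F [0.3 0.3 0. ] gap 0.0385 j6 -0.23
turn -0.13 total [ 0.0006 -0.0013  0.0813] per row [ 0.0006 -0.0013  0.0813]
bar 2542 [ 0.16985075 -0.9854698   0.56729937  0.00886847] (array([568.9,  -3.6]), array([ 23.7, 147.4]), 9.49)
17241 (array([569.7,  -5. ]), array([300.8, 150.7]), 9.76)
```

View pics/wrist4.png

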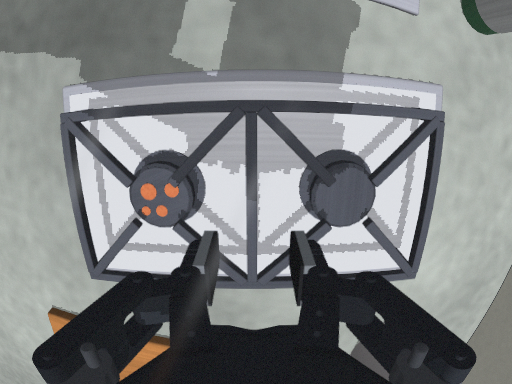

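The grate measures 300.8 x 150.7 at (0.5697,-0.005), yaw 9.76°; the centre bar (250,195) is between the fingers. Descend and grip.

Call:
{"api": "drive_tool", "payload": {
  "commands": [
    [[0, 0, -0.2], [-0.0003, -0.0018, 0], 45],
    [[0, 0, 0], [0, 0, 0.03], 45],
    [[0, 0, 0], [0, 0, 0.03], 45],
    [[0, 0, 0], [0, 0, 0.0215], 45],
    [[0, 0, 0], [0, 0, 0], 45],
    [[0, 0, 0], [0, 0, 0], 0],
    [[0, 0, 0], [0, 0, 0], 0],
    [[0, 0, 0], [0, 0, 0], 0],
    [[0, 0, 0], [0, 0, 0], 0],
    [[0, 0, 0], [0, 0, 0], 0]
  ],
  "squeeze": 90
}}

```text
clock: 11.78
position: [0.5707, -0.0051, 0.0566]
eef_rot: [0.644, 0.765, 0.001, 0.001]
contact_force: [-1.0, 2.2, 6.4]
finger_gap: 0.0059
```

```bash
python3 plan.py .5697 -.005 .055 9.76 1
```

```text
t 11.78 pos [ 0.5707 -0.0051  0.0566] yaw 9.81 tilt [0.09 0.  ] F [-1.   2.2  6.4] gap 0.0059 j6 -0.23
turn 0.05 total [ 0.0002 -0.001   0.0016] per row [ 0.0002 -0.001   0.0016]
```

Call:
{"api": "drive_tool", "payload": {
  "commands": [
    [[0, 0, 0], [0, 0, -0.01], 0],
    [[0, 0, 0], [0, 0, -0.02], 0],
    [[0, 0, 0], [0, 0, -0.03], 0],
    [[0, 0, 0], [0, 0, -0.04], 0],
    [[0, 0, 0], [0, 0, -0.02], 0],
    [[0, 0, 0], [0, 0, 0], 0]
  ]
}}

```text
clock: 12.52
position: [0.5711, -0.0053, 0.1774]
eef_rot: [0.644, 0.765, 0.001, 0.001]
contact_force: [0.0, 0.1, -5.9]
finger_gap: 0.0061
```

```bash
python3 plan.py .511 -.329 .1766 1.4 9;  python3 snap.py scene 5; python3 snap.py side 5
python3 - <<'E'
from h import *
for n in ['side','scene']:
    p,X,ray,t=cloud(n,5); x,y,Z=np.moveaxis(X,-1,0); V=p.max(2); hs=cv2.cvtColor(p,cv2.COLOR_RGB2HSV)
    m=(abs(x-.57)<.2)&(abs(y)<.15)&(Z>.155)&(Z<.19); print(n,'grate',m.sum(),np.nanpercentile(Z[m],[2,50,98]))
    m=(hs[...,1]>90)&(y<-.15)&(abs(x-.51)<.3)&(Z>.008)&(Z<.03);print('board',rect(X[m]))
    m=(abs(x-.496)<.04)&(abs(y+.017)<.04)&(Z>.031)&(Z<.045)&(V<120); print('worn',m.sum(),rect(X[m]))
E
```

```text
t 12.53 pos [ 0.5711 -0.0053  0.1774] yaw 9.8 tilt [ 0.2  -0.01] F [ 0.   0.1 -5.9] gap 0.0061 j6 -0.23
turn 8.4 total [-0.3221 -0.0679  0.0008] per row [-0.0358 -0.0075  0.0001]
side grate 2024 [0.16144839 0.17378012 0.17911241]
board (array([ 508.1, -324.5]), array([359.5, 226. ]), 1.35)
worn 159 (array([494. , -12.6]), array([47.9, 52.1]), 65.68)
scene grate 1836 [0.1622186  0.17359311 0.18270849]
board (array([ 510.8, -327.9]), array([360.3, 220.3]), 1.37)
worn 175 (array([497.4, -20.8]), array([50.8, 53.2]), 2.54)
```

View pics/scene5.png

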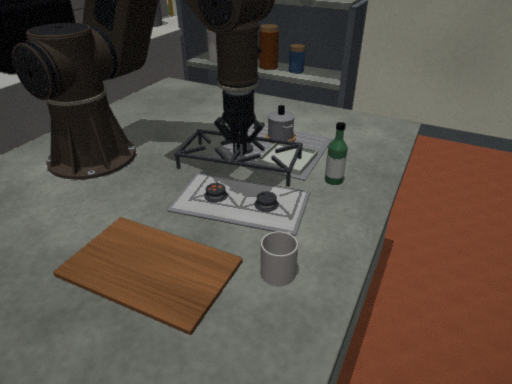

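The grate hangs level over the hob, pot on the trivet (281,125), board clear. Carry it to the board.

Call:
{"api": "drive_tool", "payload": {
  "commands": [
    [[0, 0, 4.2], [0, 0, 0], 0],
    [[0, 0, 4.2], [0, 0, 0], 0],
    [[0, 0, 0], [-0.02, -0.0042, 0], 0],
    [[0, 0, 0], [-0.04, -0.0085, 0], 0],
    [[0, 0, 0], [-0.05, -0.0106, 0], 0],
    [[0, 0, 0], [-0.05, -0.0106, 0], 0],
    [[0, 0, 0], [-0.05, -0.0106, 0], 0],
    [[0, 0, 0], [-0.05, -0.0106, 0], 0],
    [[0, 0, 0], [-0.04, -0.0085, 0], 0],
    [[0, 0, 0], [-0.02, -0.0042, 0], 0]
  ]
}}

```text
clock: 13.88
position: [0.5087, -0.3292, 0.1743]
eef_rot: [0.699, 0.715, -0.0, -0.001]
contact_force: [-0.3, 0.5, -5.6]
finger_gap: 0.0062
```

Call:
{"api": "drive_tool", "payload": {
  "commands": [
    [[0, 0, 0], [0, 0, 0], 0],
    [[0, 0, 0], [0, 0, 0], 0],
    [[0, 0, 0], [0, 0, 0.03], 0],
    [[0, 0, 0], [0, 0, 0.04], 0],
    [[0, 0, 0], [0, 0, 0.02], 0],
    [[0, 0, 0], [0, 0, 0.01], 0],
    [[0, 0, 0], [0, 0, 0], 0]
  ]
}}

```text
clock: 14.75
position: [0.5103, -0.3261, 0.0751]
eef_rot: [0.698, 0.716, -0.0, -0.0]
contact_force: [0.1, 0.1, -6.0]
finger_gap: 0.0059
```

```bash
python3 plan.py .511 -.327 .0646 1.4 1
```

```text
t 14.75 pos [ 0.5103 -0.3261  0.0751] yaw 1.45 tilt [-0.04  0.03] F [ 0.1  0.1 -6. ] gap 0.0059 j6 -0.64
turn 0.05 total [-0.0009  0.0007  0.0105] per row [-0.0009  0.0007  0.0105]
```

Call:
{"api": "drive_tool", "payload": {
  "commands": [
    [[0, 0, 0], [0, 0, 0.006], 0],
    [[0, 0, 0], [0, 0, 0.003], 0],
    [[0, 0, 0], [0, 0, 0.0015], 0],
    [[0, 0, 0], [0, 0, 0], 0],
    [[0, 0, 0], [0, 0, 0], 40],
    [[0, 0, 0], [0, 0, 0], 40],
    [[0, 0, 0], [0, 0, 0], 40],
    [[0, 0, 0], [0, 0, 0], 40]
  ]
}}

```text
clock: 15.75
position: [0.5103, -0.3269, 0.0649]
eef_rot: [0.698, 0.716, 0.0, 0.0]
contact_force: [0.8, 0.6, -0.1]
finger_gap: 0.034
```

Call:
{"api": "drive_tool", "payload": {
  "commands": [
    [[0, 0, 0], [0, 0, -0.03], 40],
    [[0, 0, 0], [0, 0, -0.06], 60],
    [[0, 0, 0], [0, 0, -0.04], 90],
    [[0, 0, 0], [0, 0, 0], 90]
  ]
}}

```text
clock: 16.25
position: [0.5117, -0.3278, 0.1982]
eef_rot: [0.698, 0.716, 0.0, 0.003]
contact_force: [0.4, -0.3, -0.2]
finger_gap: 0.0766
```

```bash
python3 snap.py scene 6; python3 plan.py .4955 -.0175 .18 9.76 9
python3 - <<'E'
from h import *
n='scene'
p,X,ray,t=cloud(n,6); x,y,Z=np.moveaxis(X,-1,0); V=p.max(2)
m=(abs(x-.51)<.2)&(y<-.2)&(abs(y+.327)<.15)&(Z>.054)&(Z<.07)&(V<100); print('grate',m.sum(),rect(X[m]),np.nanpercentile(Z[m],[10,50,90]))
E
```

```text
t 16.3 pos [ 0.5108 -0.3272  0.1962] yaw 1.4 tilt [ 0.13 -0.09] F [ 0.   0.4 -1.3] gap 0.0768 j6 -0.64
turn -8.36 total [0.3078 0.0374 0.0162] per row [0.0342 0.0042 0.0018]
grate 2984 (array([ 510.2, -326.9]), array([302.5, 152.8]), 1.69) [0.05645318 0.06179628 0.06375527]
```

Call:
{"api": "drive_tool", "payload": {
  "commands": [
    [[0, 0, -8.36], [0, 0, 0], 90],
    [[0, 0, 0], [0.03, 0.0037, 0], 90],
    [[0, 0, 0], [0.05, 0.0061, 0], 90],
    [[0, 0, 0], [0.06, 0.0073, 0], 90],
    [[0, 0, 0], [0.06, 0.0073, 0], 90],
    [[0, 0, 0], [0.05, 0.0061, 0.008], 90],
    [[0, 0, 0], [0.04, 0.0049, 0.008], 90],
    [[0, 0, 0], [0.0178, 0.002, 0], 90],
    [[0, 0, 0], [0, 0, 0], 90],
    [[0, 0, 0], [0, 0, 0], 90]
  ]
}}

```text
clock: 17.55
position: [0.4951, -0.018, 0.1787]
eef_rot: [0.644, 0.765, -0.0, 0.0]
contact_force: [0.4, -0.6, -0.6]
finger_gap: 0.0769
```

```bash
python3 snap.py wrist 7; python3 plan.py .4955 -.0175 .18 9.76 1
python3 - <<'E'
from h import *
p,X,ray,t=wcloud(7); x,y,Z=np.moveaxis(X,-1,0); V=p.max(2)
m=(abs(x-.496)<.045)&(abs(y+.017)<.045)&(Z>.0345)&(Z<.045); print('worn top',m.sum(),rect(X[m]),np.nanmedian(Z[m]))
m=(abs(x-.496)<.045)&(abs(y+.017)<.045)&(Z>.027)&(Z<.045); print('worn',m.sum(),rect(X[m]),circ(X[m]))
m=(abs(x-.643)<.045)&(abs(y-.008)<.045)&(Z>.027)&(Z<.045); print('other',m.sum(),rect(X[m]))
m=(abs(x-.57)<.22)&(abs(y+.005)<.15)&(Z>.0035)&(Z<.014); print('hob',m.sum(),rect(X[m]))
E
```

```text
t 17.6 pos [ 0.4951 -0.0181  0.1788] yaw 9.71 tilt [ 0.   -0.01] F [ 0.5 -0.6  0.3] gap 0.0768 j6 -0.27
turn -0.05 total [ 0.0005  0.0005 -0.0012] per row [ 0.0005  0.0005 -0.0012]
worn top 2438 (array([495.9, -16.9]), array([54.2, 52. ]), 10.0) 0.036047107910746834
worn 2776 (array([495.9, -16.8]), array([54.9, 55.8]), 8.05) (array([495.5, -17.2]), 28.2)
other 2035 (array([643. ,   8.4]), array([55. , 54.9]), 69.65)
hob 48904 (array([569.9,  -4. ]), array([360.9, 199.6]), 9.81)
```

View pics/wrist7.png

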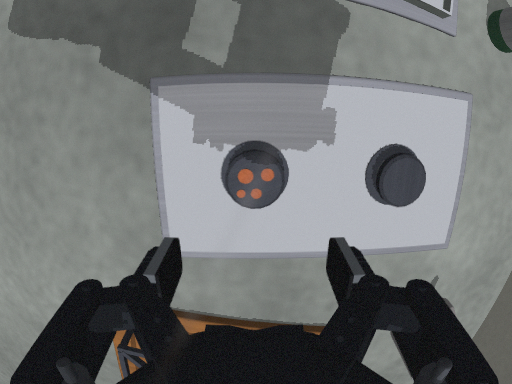

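Wrist view: rusty cap at (255,185), the fixed one at (397,175), hob 360.9 x 199.6 centred (0.5699,-0.004), yaw 9.8°; burner target (0.4960,-0.0168). Descend on the cap.

Call:
{"api": "drive_tool", "payload": {
  "commands": [
    [[0, 0, 0], [0.0011, 0.0011, 0.02], 95],
    [[0, 0, 0], [0, 0, 0.05], 95],
    [[0, 0, 0], [0, 0, 0.04], 95],
    [[0, 0, 0], [0, 0, 0.02], 95],
    [[0, 0, 0], [0, 0, 0.0118], 95],
    [[0, 0, 0], [0, 0, 0], 95],
    [[0, 0, 0], [0, 0, 0], 0],
    [[0, 0, 0], [0, 0, 0], 0],
    [[0, 0, 0], [0, 0, 0], 0],
    [[0, 0, 0], [0, 0, 0], 0]
  ],
  "squeeze": 40
}}

```text
clock: 18.85
position: [0.4964, -0.016, 0.0383]
eef_rot: [0.644, 0.765, 0.001, 0.001]
contact_force: [-3.2, -3.1, 11.8]
finger_gap: 0.0543
```

```bash
python3 plan.py .496 -.0168 .037 9.8 1; python3 snap.py wrist 8
python3 - <<'E'
import cv2; a=cv2.imread('pics/wrist8.png')[150:384,100:420]; cv2.imwrite('pics/w8c.png',cv2.resize(a,None,fx=2,fy=2))
E
```

```text
t 18.85 pos [ 0.4964 -0.016   0.0383] yaw 9.77 tilt [ 0.11 -0.02] F [-3.2 -3.1 11.8] gap 0.0543 j6 -0.26
turn -0.03 total [-0.0007 -0.0006  0.0013] per row [-0.0007 -0.0006  0.0013]
```

View pics/w8c.png

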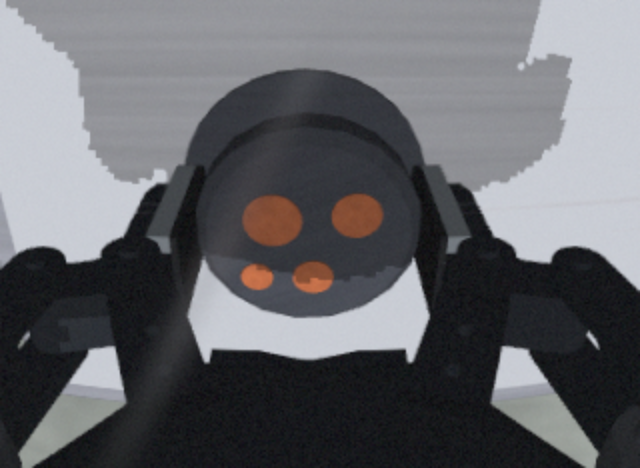

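Run:
```python
from h import *
p,X,ray,t=wcloud(8)
for u,v in [(188,236),(184,240),(180,250),(192,232),(314,236),(320,250)]: print(u,v,X[v,u].round(4),p[v,u])
p,X,ray,t=wcloud(7); x,y,Z=np.moveaxis(X,-1,0)
```

```text
188 236 [ 0.4624 -0.0111  0.0253] [67 69 72]
184 240 [ 0.4576 -0.0236  0.0081] [123 125 130]
180 250 [ 0.4601 -0.0158  0.0323] [35 38 40]
192 232 [ 0.462  -0.0166  0.0099] [78 80 84]
314 236 [ 5.244e-01 -4.000e-04  2.520e-02] [68 72 74]
320 250 [0.5243 0.     0.0403] [68 70 74]
```

Call:
{"api": "drive_tool", "payload": {
  "commands": [
    [[0, 0, 0], [0, 0, -0.01], 0],
    [[0, 0, 0], [0, 0, -0.03], 0],
    [[0, 0, 0], [0, 0, -0.04], 0],
    [[0, 0, 0], [0, 0, 0], 0]
  ]
}}

```text
clock: 19.4
position: [0.4976, -0.0159, 0.1202]
eef_rot: [0.644, 0.765, 0.002, 0.002]
contact_force: [1.0, -0.8, -1.9]
finger_gap: 0.0541
```

```bash
python3 plan.py .599 .268 .118 9.8 7
```

```text
t 19.4 pos [ 0.4976 -0.0159  0.1202] yaw 9.77 tilt [ 0.31 -0.03] F [ 1.  -0.8 -1.9] gap 0.0541 j6 -0.26
turn -0.03 total [0.2625 0.1483 0.0022] per row [0.0375 0.0212 0.0003]
```

Call:
{"api": "drive_tool", "payload": {
  "commands": [
    [[0, 0, 0], [0.02, 0.0113, 0], 0],
    [[0, 0, 0], [0.045, 0.0254, 0], 0],
    [[0, 0, 0], [0.05, 0.0282, 0], 0],
    [[0, 0, 0], [0.05, 0.0282, 0], 0],
    [[0, 0, 0], [0.05, 0.0282, 0], 0],
    [[0, 0, 0], [0.0325, 0.0184, 0], 0],
    [[0, 0, 0], [0.015, 0.0086, 0], 0],
    [[0, 0, 0], [0, 0, 0.03], 0],
    [[0, 0, 0], [0, 0, 0.04], 0],
    [[0, 0, 0], [0, 0, 0.01], 0]
  ]
}}

```text
clock: 20.65
position: [0.5955, 0.2667, 0.0346]
eef_rot: [0.645, 0.765, -0.002, -0.001]
contact_force: [-0.1, 0.7, -0.2]
finger_gap: 0.0539
```

Call:
{"api": "drive_tool", "payload": {
  "commands": [
    [[0, 0, 0], [0, 0, 0], 0],
    [[0, 0, 0], [0, 0, 0.004], 0],
    [[0, 0, 0], [0, 0, 0.003], 0],
    [[0, 0, 0], [0, 0, 0.002], 0],
    [[0, 0, 0], [0, 0, 0], 0]
  ]
}}

```text
clock: 21.28
position: [0.598, 0.2681, 0.0302]
eef_rot: [0.644, 0.765, 0.001, 0.0]
contact_force: [-6.4, -3.6, 25.8]
finger_gap: 0.0539
```

```bash
python3 plan.py .599 .268 .0253 9.8 1
```

```text
t 21.27 pos [0.598  0.2681 0.0302] yaw 9.76 tilt [0.09 0.03] F [-6.4 -3.6 25.8] gap 0.0539 j6 0.21
turn -0.04 total [-0.0003  0.0009  0.0049] per row [-0.0003  0.0009  0.0049]
```

Call:
{"api": "drive_tool", "payload": {
  "commands": [
    [[0, 0, 0], [0, 0, -0.001], 0],
    [[0, 0, 0], [0, 0, -0.001], 75],
    [[0, 0, 0], [0, 0, 0], 85],
    [[0, 0, 0], [0, 0, 0], 90],
    [[0, 0, 0], [0, 0, 0], 90],
    [[0, 0, 0], [0, 0, -0.03], 90],
    [[0, 0, 0], [0, 0, -0.06], 90],
    [[0, 0, 0], [0, 0, -0.06], 90],
    [[0, 0, 0], [0, 0, 0], 90]
  ]
}}

```text
clock: 22.4
position: [0.5999, 0.269, 0.1852]
eef_rot: [0.644, 0.765, 0.004, 0.002]
contact_force: [-0.7, -0.9, -0.5]
finger_gap: 0.077
```

```bash
python3 snap.py wrist 9; python3 plan.py .4405 .266 .15 9.8 4
python3 - <<'E'
from h import *
p,X,ray,t=wcloud(9); x,y,Z=np.moveaxis(X,-1,0); V=p.max(2)
m=(abs(x-.598)<.05)&(abs(y-.268)<.05)&(Z>.018)&(Z<.06)
A=np.c_[X[m][:,:2],np.ones(m.sum())]; print('worn',m.sum(),rect(X[m]),np.nanpercentile(Z[m],[5,50,95]),np.linalg.lstsq(A,X[m][:,2],rcond=None)[0])
m=(abs(x-.4405)<.05)&(abs(y-.266)<.05)&(Z>.016)&(Z<.03)&(V<110); print('spare',m.sum(),rect(X[m]))
E
```

```text
t 22.45 pos [0.5986 0.2685 0.1824] yaw 9.77 tilt [0.23 0.09] F [ 0.1 -1.3 -0.8] gap 0.0769 j6 0.21
turn -0.03 total [ 0.0245 -0.1562  0.0324] per row [ 0.0061 -0.039   0.0081]
worn 2397 (array([597.9, 267.3]), array([55.3, 55.5]), 40.71) [0.02057345 0.02293438 0.02422668] [-0.0012685  -0.00643589  0.02526712]
spare 1767 (array([440.5, 266.9]), array([54.5, 54.8]), 4.76)
```

View pics/wrist9.png

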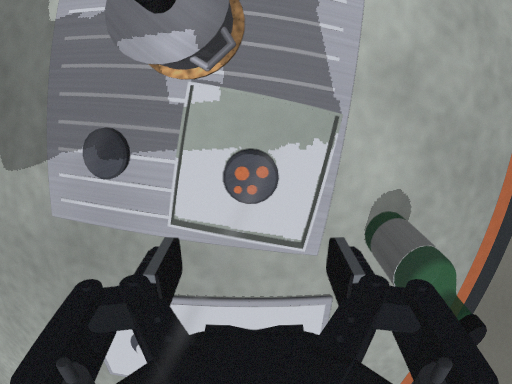

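Rusty cap lies flat in the tray (250,176), top at 23 mm as expected. Spare at (0.4405,0.2665); go for it.

Call:
{"api": "drive_tool", "payload": {
  "commands": [
    [[0, 0, 0], [0.0061, -0.039, 0], 90],
    [[0, 0, 0], [0.0061, -0.039, 0], 90],
    [[0, 0, 0], [0.0063, -0.039, 0], 90],
    [[0, 0, 0], [0.0063, -0.039, 0.0], 90],
    [[0, 0, 0], [0, 0, 0.05], 90],
    [[0, 0, 0], [0, 0, 0.05], 90],
    [[0, 0, 0], [0, 0, 0.03], 90],
    [[0, 0, 0], [0, 0, 0.01], 90],
    [[0, 0, 0], [0, 0, 0], 90],
    [[0, 0, 0], [0, 0, 0], 90]
  ]
}}

```text
clock: 23.7
position: [0.44, 0.2662, 0.0409]
eef_rot: [0.644, 0.765, 0.001, 0.0]
contact_force: [-0.1, -0.5, 0.7]
finger_gap: 0.0769
```

```bash
python3 plan.py .4405 .2665 .029 9.8 1
```

```text
t 23.7 pos [0.44   0.2662 0.0409] yaw 9.76 tilt [0.06 0.03] F [-0.1 -0.5  0.7] gap 0.0769 j6 0.31
turn -0.04 total [0.0002 0.0005 0.0119] per row [0.0002 0.0005 0.0119]
```

Call:
{"api": "drive_tool", "payload": {
  "commands": [
    [[0, 0, 0], [0, 0.0005, 0.0119], 90],
    [[0, 0, 0], [0, 0, 0], 80],
    [[0, 0, 0], [0, 0, 0], 0],
    [[0, 0, 0], [0, 0, 0], 0],
    [[0, 0, 0], [0, 0, 0], 0],
    [[0, 0, 0], [0, 0, 0], 0],
    [[0, 0, 0], [0, 0, 0], 0]
  ]
}}

```text
clock: 24.58
position: [0.4399, 0.266, 0.0285]
eef_rot: [0.644, 0.765, 0.0, 0.0]
contact_force: [-2.1, -1.4, 6.1]
finger_gap: 0.0538
```

```bash
python3 plan.py .4405 .2665 .029 9.8 1; python3 snap.py wrist 10
python3 - <<'E'
from h import *
p,X,ray,t=wcloud(10); x,y,Z=np.moveaxis(X,-1,0); V=p.max(2)
m=(abs(x-.4405)<.027)&(abs(y-.266)<.04)&(Z>.0185)&(Z<.024); print('spare',m.sum(),rect(X[m]),circ(X[m]))
E
```

```text
t 24.57 pos [0.4399 0.266  0.0285] yaw 9.77 tilt [0.01 0.  ] F [-2.1 -1.4  6.1] gap 0.0538 j6 0.31
turn -0.03 total [ 0.0004  0.0006 -0.0005] per row [ 0.0004  0.0006 -0.0005]
spare 7487 (array([440. , 266.9]), array([53. , 53.5]), 61.1) (array([441.5, 265.9]), 30.3)
```

Call:
{"api": "drive_tool", "payload": {
  "commands": [
    [[0, 0, 0], [0, 0, -0.01], 0],
    [[0, 0, 0], [0, 0, -0.03], 0],
    [[0, 0, 0], [0, 0, -0.04], 0],
    [[0, 0, 0], [0, 0, -0.01], 0],
    [[0, 0, 0], [0, 0, 0], 0]
  ]
}}

```text
clock: 25.25
position: [0.4403, 0.2662, 0.1187]
eef_rot: [0.644, 0.765, 0.001, 0.0]
contact_force: [-0.5, 0.2, -2.1]
finger_gap: 0.0536
```

```bash
python3 plan.py .496 -.0174 .118 9.8 8
```

```text
t 25.25 pos [0.4403 0.2662 0.1187] yaw 9.76 tilt [0.08 0.04] F [-0.5  0.2 -2.1] gap 0.0536 j6 0.31
turn -0.04 total [-0.289   0.0066  0.0007] per row [-0.0361  0.0008  0.0001]
```

Call:
{"api": "drive_tool", "payload": {
  "commands": [
    [[0, 0, 0], [-0.02, 0.0005, 0], 0],
    [[0, 0, 0], [-0.045, 0.001, 0], 0],
    [[0, 0, 0], [-0.05, 0.0011, 0], 0],
    [[0, 0, 0], [-0.05, 0.0012, 0], 0],
    [[0, 0, 0], [-0.05, 0.0012, 0], 0],
    [[0, 0, 0], [-0.045, 0.001, 0], 0],
    [[0, 0, 0], [-0.029, 0.0006, 0], 0],
    [[0, 0, 0], [0, 0, 0.03], 0],
    [[0, 0, 0], [0, 0, 0.03], 0],
    [[0, 0, 0], [0, 0, 0], 0]
  ]
}}

```text
clock: 26.5
position: [0.4933, -0.0175, 0.0556]
eef_rot: [0.644, 0.765, -0.002, -0.002]
contact_force: [-0.3, 1.5, -0.9]
finger_gap: 0.0539
```

Call:
{"api": "drive_tool", "payload": {
  "commands": [
    [[0, 0, 0], [0, 0, 0], 0],
    [[0, 0, 0], [0, 0, 0], 0]
  ]
}}

```text
clock: 26.75
position: [0.496, -0.0175, 0.0589]
eef_rot: [0.644, 0.765, 0.0, 0.001]
contact_force: [0.5, -0.1, -1.7]
finger_gap: 0.0539
```

```bash
python3 plan.py .496 -.0174 .0445 9.8 1; python3 snap.py wrist 11
python3 - <<'E'
from h import *
p,X,ray,t=wcloud(11); x,y,Z=np.moveaxis(X,-1,0)
m=(abs(x-.496)<.035)&(abs(y+.0168)<.04)&(Z>.045)&(Z<.056); print('spare',m.sum(),rect(X[m]),np.nanmedian(Z[m]))
E
```

```text
t 26.75 pos [ 0.496  -0.0175  0.0589] yaw 9.78 tilt [ 0.07 -0.01] F [ 0.5 -0.1 -1.7] gap 0.0539 j6 -0.27
turn -0.02 total [0.0001 0.     0.0144] per row [0.0001 0.     0.0144]
spare 8766 (array([496.7, -14.8]), array([61.4, 56.3]), 48.27) 0.05027311673585963
```

Call:
{"api": "drive_tool", "payload": {
  "commands": [
    [[0, 0, 0], [0, 0, 0.008], 0],
    [[0, 0, 0], [0, 0, 0.004], 0],
    [[0, 0, 0], [0, 0, 0.002], 0],
    [[0, 0, 0], [0, 0, 0.0005], 0],
    [[0, 0, 0], [0, 0, 0], 0],
    [[0, 0, 0], [0, 0, 0], 0]
  ]
}}

```text
clock: 27.55
position: [0.4953, -0.0176, 0.0444]
eef_rot: [0.644, 0.765, 0.0, 0.0]
contact_force: [-5.8, -0.1, 27.4]
finger_gap: 0.0539
```

Call:
{"api": "drive_tool", "payload": {
  "commands": [
    [[0, 0, 0], [0, 0, -0.0008], 0],
    [[0, 0, 0], [0, 0, 0], 72],
    [[0, 0, 0], [0, 0, 0], 80],
    [[0, 0, 0], [0, 0, 0], 90],
    [[0, 0, 0], [0, 0, 0], 90],
    [[0, 0, 0], [0, 0, -0.03], 90],
    [[0, 0, 0], [0, 0, -0.05], 90],
    [[0, 0, 0], [0, 0, -0.05], 90],
    [[0, 0, 0], [0, 0, 0], 90],
    [[0, 0, 0], [0, 0, 0], 90]
  ]
}}

```text
clock: 28.8
position: [0.4953, -0.0176, 0.1743]
eef_rot: [0.644, 0.765, 0.0, 0.0]
contact_force: [-0.4, 1.1, -0.8]
finger_gap: 0.0768
```

```bash
python3 snap.py wrist 12; python3 plan.py .5103 -.3269 .18 1.6 9
python3 - <<'E'
from h import *
p,X,ray,t=wcloud(12); x,y,Z=np.moveaxis(X,-1,0); V=p.max(2)
m=(abs(x-.496)<.045)&(abs(y+.017)<.045)&(Z>.027)&(Z<.045)
T=m&(Z>.034); A=np.c_[X[T][:,:2],np.ones(T.sum())]
print('spare',m.sum(),rect(X[m]),circ(X[m]),np.nanmedian(Z[T]),np.linalg.lstsq(A,X[T][:,2],rcond=None)[0])
m=(abs(x-.643)<.045)&(abs(y-.008)<.045)&(Z>.027)&(Z<.045); print('other',m.sum(),rect(X[m]))
m=(abs(x-.57)<.22)&(abs(y+.005)<.15)&(Z>.0035)&(Z<.014); print('hob',m.sum(),rect(X[m]))
E
```

```text
t 28.85 pos [ 0.4949 -0.0175  0.1737] yaw 9.76 tilt [-0.06  0.01] F [ 0.2  0.1 -0.2] gap 0.0771 j6 -0.27
turn 8.16 total [-0.3097  0.0067 -0.0063] per row [-0.0344  0.0007 -0.0007]
spare 2858 (array([495.1, -16.6]), array([55.6, 55.2]), 56.82) (array([495.1, -17.1]), 28.3) 0.035956027119686124 [ 0.00130148 -0.00175878  0.03525222]
other 2080 (array([642.8,   8.1]), array([54.4, 55.6]), 27.86)
hob 49819 (array([570.2,  -4.7]), array([361.4, 200.1]), 9.87)
```

View pics/wrist12.png

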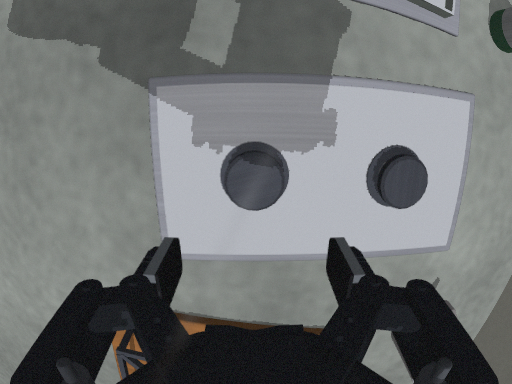

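Spare sits flat on the burner (255,178), top 36.0 mm, about 1 mm off centre. Back to the grate.

Call:
{"api": "drive_tool", "payload": {
  "commands": [
    [[0, 0, 8.2], [0, 0, 0], 45],
    [[0, 0, 0], [-0.03, 0.0006, 0], 45],
    [[0, 0, 0], [-0.05, 0.0011, 0], 45],
    [[0, 0, 0], [-0.055, 0.0012, 0], 45],
    [[0, 0, 0], [-0.055, 0.0012, 0], 45],
    [[0, 0, 0], [-0.055, 0.0012, 0], 45],
    [[0, 0, 0], [-0.045, 0.001, 0], 45],
    [[0, 0, 0], [-0.0197, 0.0004, 0], 45],
    [[0, 0, 0], [0, 0, 0], 45],
    [[0, 0, 0], [0, 0, 0], 45]
  ]
}}

```text
clock: 30.1
position: [0.5102, -0.3256, 0.1736]
eef_rot: [0.697, 0.717, -0.0, -0.001]
contact_force: [-0.1, 0.3, -0.1]
finger_gap: 0.0385
```

```bash
python3 snap.py wrist 13; python3 plan.py .5103 -.3269 .0646 1.5 1
python3 - <<'E'
from h import *
p,X,ray,t=wcloud(13); x,y,Z=np.moveaxis(X,-1,0); V=p.max(2)
m=(abs(x-.51)<.17)&(abs(y+.327)<.1)&(Z>.053)&(Z<.068)&(V<110);print(m.sum(),rect(X[m]),np.nanmedian(Z[m]))
m&=abs(x-.51)<.012; P=X[m]; print('bar',cv2.fitLine(P[:,:2].astype(np.float32),2,0,.01,.01).ravel())
E
```

```text
t 30.15 pos [ 0.5104 -0.3256  0.1739] yaw 1.62 tilt [-0.06  0.05] F [-0.4  0.6 -0.4] gap 0.0383 j6 -0.65
turn 0.12 total [-1.300e-03 -1.000e-04  1.093e-01] per row [-1.300e-03 -1.000e-04  1.093e-01]
7573 (array([ 510.9, -325.9]), array([296.5, 149.5]), 1.44) 0.06096365025279091
bar [ 0.00120457 -0.9999993   0.5100722  -0.28662565]
```

Call:
{"api": "drive_tool", "payload": {
  "commands": [
    [[0, 0, 0.1], [-0.001, 0, 0.03], 45],
    [[0, 0, 0], [0, 0, 0.05], 45],
    [[0, 0, 0], [0, 0, 0.0293], 45],
    [[0, 0, 0], [0, 0, 0], 45],
    [[0, 0, 0], [0, 0, 0], 45],
    [[0, 0, 0], [0, 0, 0], 0],
    [[0, 0, 0], [0, 0, 0], 0],
    [[0, 0, 0], [0, 0, 0], 0],
    [[0, 0, 0], [0, 0, 0], 0],
    [[0, 0, 0], [0, 0, 0], 0]
  ],
  "squeeze": 90
}}

```text
clock: 31.4
position: [0.5113, -0.3283, 0.0666]
eef_rot: [0.698, 0.716, 0.0, 0.001]
contact_force: [-0.9, 2.3, 12.6]
finger_gap: 0.0061
```

Call:
{"api": "drive_tool", "payload": {
  "commands": [
    [[0, 0, 0], [0, 0, -0.01], 0],
    [[0, 0, 0], [0, 0, -0.02], 0],
    [[0, 0, 0], [0, 0, -0.04], 0],
    [[0, 0, 0], [0, 0, -0.04], 0],
    [[0, 0, 0], [0, 0, -0.01], 0],
    [[0, 0, 0], [0, 0, 0], 0],
    [[0, 0, -4.2], [0, 0, 0], 0],
    [[0, 0, -4.2], [0, 0, 0], 0],
    [[0, 0, 0], [0, 0, 0], 0]
  ]
}}

```text
clock: 32.52
position: [0.5099, -0.3275, 0.1833]
eef_rot: [0.644, 0.765, -0.0, -0.001]
contact_force: [0.0, 0.2, -5.6]
finger_gap: 0.0055
```

```bash
python3 plan.py .5705 -.0048 .1766 9.85 9
```

```text
t 32.52 pos [ 0.5099 -0.3275  0.1833] yaw 9.84 tilt [-0.13  0.09] F [ 0.   0.2 -5.6] gap 0.0055 j6 -0.79
turn -0.01 total [0.3075 0.1149 0.0067] per row [0.0342 0.0128 0.0007]
```

Call:
{"api": "drive_tool", "payload": {
  "commands": [
    [[0, 0, 0], [0.02, 0.0075, 0], 0],
    [[0, 0, 0], [0.035, 0.0131, 0], 0],
    [[0, 0, 0], [0.045, 0.0168, 0], 0],
    [[0, 0, 0], [0.05, 0.0187, 0], 0],
    [[0, 0, 0], [0.05, 0.0187, 0], 0],
    [[0, 0, 0], [0.045, 0.0168, 0], 0],
    [[0, 0, 0], [0.035, 0.0131, 0], 0],
    [[0, 0, 0], [0.0275, 0.0102, 0], 0],
    [[0, 0, 0], [0, 0, 0], 0],
    [[0, 0, 0], [0, 0, 0], 0]
  ]
}}

```text
clock: 33.78
position: [0.5707, -0.0051, 0.1847]
eef_rot: [0.644, 0.765, -0.0, -0.0]
contact_force: [0.1, -0.9, -5.5]
finger_gap: 0.0059
```

Call:
{"api": "drive_tool", "payload": {
  "commands": [
    [[0, 0, 0], [0, 0, 0.04], 0],
    [[0, 0, 0], [0, 0, 0.03], 0],
    [[0, 0, 0], [0, 0, 0], 0],
    [[0, 0, 0], [0, 0, 0], 0]
  ]
}}

```text
clock: 34.28
position: [0.5716, -0.0059, 0.1159]
eef_rot: [0.644, 0.765, 0.0, 0.0]
contact_force: [1.3, 0.5, -5.3]
finger_gap: 0.0057
```

```bash
python3 plan.py .5705 -.0048 .0566 9.85 1; for n in wrist side scene; do python3 snap.py $n 14; done
python3 - <<'E'
from h import *
for n in ['wrist','side','scene']:
    p,X,ray,t=wcloud(14) if n=='wrist' else cloud(n,14); x,y,Z=np.moveaxis(X,-1,0); V=p.max(2)
    m=(abs(x-.57)<.17)&(abs(y+.004)<.11)&(Z>.098)&(Z<.118)&(V<110)
    a=cv2.dilate(m.astype(np.uint8),np.ones((3,3)))
    print(n,m.sum(),rect(X[m]),np.nanpercentile(Z[m],[5,50,95]))
    A=np.c_[X[m][:,:2],np.ones(m.sum())]; print(np.linalg.lstsq(A,X[m][:,2],rcond=None)[0][:2])
E
```

```text
t 34.27 pos [ 0.5716 -0.0059  0.1159] yaw 9.81 tilt [ 0.04 -0.  ] F [ 1.3  0.5 -5.3] gap 0.0057 j6 -0.23
turn -0.04 total [ 0.0013 -0.0009  0.0593] per row [ 0.0013 -0.0009  0.0593]
wrist 30681 (array([571.5,  -3.6]), array([300.5, 150. ]), 9.99) [0.10414617 0.11077653 0.11218203]
[-0.00065745  0.00907757]
side 1697 (array([569.5,  -1.1]), array([299.7, 152. ]), 9.7) [0.1052408  0.11190968 0.11504691]
[ 0.00062131 -0.00665636]
scene 1670 (array([572. ,  -4.5]), array([300.7, 155.5]), 10.22) [0.10382561 0.11089041 0.11385992]
[0.00132859 0.00066608]
```

View pics/wrist14.png

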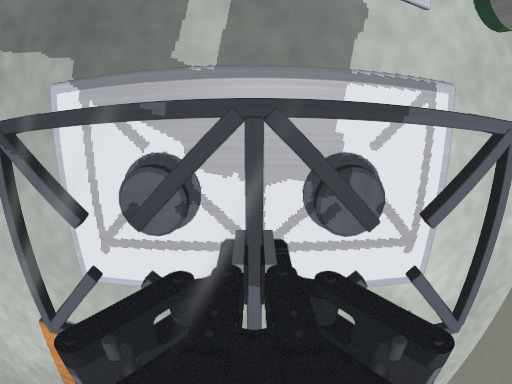

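Call:
{"api": "drive_tool", "payload": {
  "commands": [
    [[0, 0, 0.15], [-0.0008, -0.0016, 0.02], 0],
    [[0, 0, 0], [0, 0, 0.02], 0],
    [[0, 0, 0], [0, 0, 0.008], 0],
    [[0, 0, 0], [0, 0, 0.004], 0],
    [[0, 0, 0], [0, 0, 0], 0],
    [[0, 0, 0], [0, 0, 0], 0]
  ]
}}

```text
clock: 35.17
position: [0.5701, -0.0065, 0.0637]
eef_rot: [0.645, 0.764, 0.0, 0.0]
contact_force: [0.5, 0.4, -5.5]
finger_gap: 0.0058
```

```bash
python3 plan.py .5702 -.0069 .0583 9.7 1; for n in wrist; do python3 snap.py $n 15; done
python3 - <<'E'
from h import *
p,X,ray,t=wcloud(15); x,y,Z=np.moveaxis(X,-1,0); V=p.max(2)
m=(abs(x-.57)<.17)&(abs(y+.004)<.11)&(Z>.05)&(Z<.066)&(V<110); print(m.sum(),rect(X[m]),np.nanmedian(Z[m]))
E
```

```text
t 35.17 pos [ 0.5701 -0.0065  0.0637] yaw 9.71 tilt [ 0.05 -0.  ] F [ 0.5  0.4 -5.5] gap 0.0058 j6 -0.23
turn 0.01 total [-0.0004 -0.      0.0054] per row [-0.0004 -0.      0.0054]
28855 (array([570.5,  -4.2]), array([300.8, 149.7]), 9.69) 0.05848323996377619
```

Grate centred at (0.5705,-0.0042), yaw 9.7°, vs hob (0.570,-0.0043), 9.84°. Lower and release.

Call:
{"api": "drive_tool", "payload": {
  "commands": [
    [[0, 0, -0.1], [0, 0, 0.003], 0],
    [[0, 0, 0], [0, 0, 0.002], 0],
    [[0, 0, 0], [0, 0, 0.001], 0],
    [[0, 0, 0], [0, 0, 0], 0],
    [[0, 0, 0], [0, 0, 0], 40],
    [[0, 0, 0], [0, 0, 0], 40],
    [[0, 0, 0], [0, 0, 0], 40],
    [[0, 0, 0], [0, 0, 0], 40]
  ]
}}

```text
clock: 36.22
position: [0.5697, -0.0064, 0.057]
eef_rot: [0.644, 0.765, -0.0, -0.0]
contact_force: [0.0, -0.5, 0.5]
finger_gap: 0.0341
```

Call:
{"api": "drive_tool", "payload": {
  "commands": [
    [[0, 0, 0], [0, 0, -0.03], 40],
    [[0, 0, 0], [0, 0, -0.06], 40],
    [[0, 0, 0], [0, 0, -0.06], 55],
    [[0, 0, 0], [0, 0, -0.05], 60],
    [[0, 0, 0], [0, 0, 0], 60],
    [[0, 0, 0], [0, 0, 0], 60]
  ]
}}

```text
clock: 36.98
position: [0.5694, -0.0064, 0.2567]
eef_rot: [0.644, 0.765, -0.0, -0.0]
contact_force: [-0.7, 1.3, 0.3]
finger_gap: 0.0513
```

```bash
python3 plan.py .5118 .406 .26 9.6 8; for n in wrist; do python3 snap.py $n 16; done
python3 - <<'E'
from h import *
p,X,ray,t=wcloud(16); x,y,Z=np.moveaxis(X,-1,0); V=p.max(2)
m=(abs(x-.57)<.17)&(abs(y+.004)<.1)&(Z>.044)&(Z<.06)&(V<110); print(m.sum(),rect(X[m]),np.nanmedian(Z[m]))
m=(abs(x-.57)<.22)&(abs(y+.005)<.15)&(Z>.004)&(Z<.014); print('hob',m.sum(),rect(X[m]))
m=(abs(x-.496)<.045)&(abs(y+.017)<.045)&(Z>.030)&(Z<.042); print('spare',m.sum(),rect(X[m]),np.nanmedian(Z[m]))
m=(abs(x-.5118)<.06)&(abs(y-.406)<.06)&(Z>.12)&(Z<.14); print('knob',m.sum(),rect(X[m]))
E
```

```text
t 36.98 pos [ 0.5694 -0.0064  0.2567] yaw 9.81 tilt [-0.02 -0.  ] F [-0.7  1.3  0.3] gap 0.0513 j6 -0.24
turn 0.21 total [ 0.4163  0.012  -0.0033] per row [ 0.052   0.0015 -0.0004]
9153 (array([569.6,  -4.1]), array([299.5, 149.1]), 9.85) 0.05346576481124077
hob 25839 (array([569.5,  -4.4]), array([360.2, 200.3]), 9.77)
spare 1512 (array([496.1, -17.2]), array([54.4, 54.3]), 60.2) 0.03581810669031821
knob 0 (array([0., 0.]), array([0., 0.]), 0.0)
```

Grate is square on the hob, level (top 53.5 mm), spare still centred below. Now fetch the pot.

Call:
{"api": "drive_tool", "payload": {
  "commands": [
    [[0, 0, 0.2], [0, 0, 0], 60],
    [[0, 0, 0], [0.04, 0.0012, 0], 60],
    [[0, 0, 0], [0.055, 0.0016, 0], 60],
    [[0, 0, 0], [0.06, 0.0017, 0], 60],
    [[0, 0, 0], [0.06, 0.0017, 0], 60],
    [[0, 0, 0], [0.06, 0.0017, 0], 60],
    [[0, 0, 0], [0.06, 0.0017, 0], 60],
    [[0, 0, 0], [0.05, 0.0014, 0], 60],
    [[0, 0, 0], [0.0313, 0.001, 0], 60],
    [[0, 0, 0], [0, 0, 0], 60]
  ]
}}

```text
clock: 38.28
position: [0.5111, 0.4079, 0.2556]
eef_rot: [0.644, 0.765, -0.001, -0.0]
contact_force: [-0.4, -0.2, -0.1]
finger_gap: 0.0511
```

Call:
{"api": "drive_tool", "payload": {
  "commands": [
    [[0, 0, 0], [0, 0, 0.03], 60],
    [[0, 0, 0], [0, 0, 0.03], 60],
    [[0, 0, 0], [0, 0, 0], 60],
    [[0, 0, 0], [0, 0, 0], 60]
  ]
}}

```text
clock: 38.78
position: [0.5125, 0.4056, 0.1978]
eef_rot: [0.646, 0.764, 0.0, 0.0]
contact_force: [-0.4, 0.9, 0.4]
finger_gap: 0.0513
```

```bash
python3 plan.py .5115 .406 .1275 9.6 1; python3 snap.py wrist 17
python3 - <<'E'
from h import *
p,X,ray,t=wcloud(17); x,y,Z=np.moveaxis(X,-1,0); V=p.max(2)
m=(abs(x-.5118)<.02)&(abs(y-.406)<.02)&(Z>.123)&(Z<.134); print('knob',m.sum(),rect(X[m]))
m=(abs(x-.5118)<.06)&(abs(y-.406)<.06)&(Z>.09)&(Z<.106); print('lid',m.sum(),rect(X[m]))
E
```

```text
t 38.77 pos [0.5125 0.4056 0.1978] yaw 9.58 tilt [0.01 0.  ] F [-0.4  0.9  0.4] gap 0.0513 j6 0.46
turn -0.02 total [ 0.0005 -0.001   0.0703] per row [ 0.0005 -0.001   0.0703]
knob 929 (array([510.6, 407.7]), array([23.2, 22.9]), 66.45)
lid 9402 (array([510.9, 407.4]), array([96.1, 94.6]), 37.14)
```

Call:
{"api": "drive_tool", "payload": {
  "commands": [
    [[0, 0, 0], [0.0009, -0.0012, 0.03], 60],
    [[0, 0, 0], [0, 0, 0.03], 60],
    [[0, 0, 0], [0, 0, 0.0103], 60],
    [[0, 0, 0], [0, 0, 0], 60],
    [[0, 0, 0], [0, 0, 0], 60],
    [[0, 0, 0], [0, 0, 0], 0],
    [[0, 0, 0], [0, 0, 0], 0],
    [[0, 0, 0], [0, 0, 0], 0],
    [[0, 0, 0], [0, 0, 0], 0],
    [[0, 0, 0], [0, 0, 0], 0]
  ],
  "squeeze": 50
}}

```text
clock: 40.08
position: [0.5109, 0.407, 0.1277]
eef_rot: [0.645, 0.764, 0.0, 0.0]
contact_force: [-2.2, -1.0, 8.0]
finger_gap: 0.0229
```

```bash
python3 plan.py .5115 .406 .1275 9.6 1
```

```text
t 40.08 pos [0.5109 0.407  0.1277] yaw 9.62 tilt [0.04 0.03] F [-2.2 -1.   8. ] gap 0.0229 j6 0.46
turn 0.02 total [-0.001   0.0004  0.0002] per row [-0.001   0.0004  0.0002]
```

Call:
{"api": "drive_tool", "payload": {
  "commands": [
    [[0, 0, 0], [0, 0, -0.01], 0],
    [[0, 0, 0], [0, 0, -0.03], 0],
    [[0, 0, 0], [0, 0, -0.04], 0],
    [[0, 0, 0], [0, 0, -0.04], 0],
    [[0, 0, 0], [0, 0, -0.02], 0],
    [[0, 0, 0], [0, 0, 0], 0]
  ]
}}

```text
clock: 40.83
position: [0.5113, 0.4071, 0.2688]
eef_rot: [0.645, 0.764, 0.002, 0.0]
contact_force: [0.9, 0.2, -3.5]
finger_gap: 0.0225
```

```bash
python3 plan.py .641 .0085 .2675 9.6 10
```

```text
t 40.83 pos [0.5113 0.4071 0.2688] yaw 9.61 tilt [0.15 0.11] F [ 0.9  0.2 -3.5] gap 0.0225 j6 0.46
turn 0.01 total [-0.4147  0.0614  0.0013] per row [-0.0415  0.0061  0.0001]
```

Call:
{"api": "drive_tool", "payload": {
  "commands": [
    [[0, 0, 0], [-0.02, 0.003, 0], 0],
    [[0, 0, 0], [-0.035, 0.0052, 0], 0],
    [[0, 0, 0], [-0.045, 0.0067, 0], 0],
    [[0, 0, 0], [-0.05, 0.0074, 0], 0],
    [[0, 0, 0], [-0.05, 0.0074, 0], 0],
    [[0, 0, 0], [-0.05, 0.0074, 0], 0],
    [[0, 0, 0], [-0.05, 0.0074, 0], 0],
    [[0, 0, 0], [-0.045, 0.0067, 0], 0],
    [[0, 0, 0], [-0.04, 0.0059, 0], 0],
    [[0, 0, 0], [-0.0297, 0.0043, 0], 0]
  ]
}}

```text
clock: 42.08
position: [0.6399, 0.0053, 0.2653]
eef_rot: [0.646, 0.763, -0.001, -0.001]
contact_force: [0.9, -0.0, -3.4]
finger_gap: 0.0223
```

Call:
{"api": "drive_tool", "payload": {
  "commands": [
    [[0, 0, 0], [0, 0, 0], 0],
    [[0, 0, 0], [0, 0, 0], 0],
    [[0, 0, 0], [0, 0, 0.03], 0],
    [[0, 0, 0], [0, 0, 0.03], 0],
    [[0, 0, 0], [0, 0, 0.02], 0],
    [[0, 0, 0], [0, 0, 0.01], 0],
    [[0, 0, 0], [0, 0, 0], 0],
    [[0, 0, 0], [0, 0, 0], 0]
  ]
}}

```text
clock: 43.08
position: [0.641, 0.0083, 0.1776]
eef_rot: [0.645, 0.764, 0.0, 0.0]
contact_force: [0.3, -0.1, -3.4]
finger_gap: 0.0226
```

```bash
python3 plan.py .641 .0085 .1675 9.6 1; python3 snap.py side 18;python3 snap.py scene 18;  python3 - <<'E'
from h import *
for n in ['scene','side']:
  for k in (0,18):
    p,X,ray,t=cloud(n,k); x,y,Z=np.moveaxis(X,-1,0); V=p.max(2); o=.01 if k else 0
    m=(abs(x-.64)<.08)&(abs(y-.01)<.08)&(Z>.12+o)&(Z<.148+o); print(n,k,'lid',m.sum(),rect(X[m]))
E
```

```text
t 43.08 pos [0.641  0.0083 0.1776] yaw 9.63 tilt [ 0.07 -0.  ] F [ 0.3 -0.1 -3.4] gap 0.0226 j6 -0.2
turn 0.03 total [0.0002 0.0001 0.0101] per row [0.0002 0.0001 0.0101]
scene 0 lid 618 (array([642.3,   6.2]), array([94.6, 92.1]), 29.27)
scene 18 lid 569 (array([643.9,   2.1]), array([93.3, 84.5]), 27.49)
side 0 lid 649 (array([637.8,  11.6]), array([94.3, 94. ]), 14.19)
side 18 lid 607 (array([637.6,  15.4]), array([94.1, 83.9]), 10.19)
```

Call:
{"api": "drive_tool", "payload": {
  "commands": [
    [[0, 0, 0], [0, 0, 0.005], 0],
    [[0, 0, 0], [0, 0, 0.003], 0],
    [[0, 0, 0], [0, 0, 0.002], 0],
    [[0, 0, 0], [0, 0, 0.0005], 0],
    [[0, 0, 0], [0, 0, 0], 0],
    [[0, 0, 0], [0, 0, 0], 0]
  ]
}}

```text
clock: 43.92
position: [0.6406, 0.008, 0.1677]
eef_rot: [0.645, 0.764, 0.0, 0.0]
contact_force: [-7.8, 0.4, 19.4]
finger_gap: 0.0226
```

Call:
{"api": "drive_tool", "payload": {
  "commands": [
    [[0, 0, 0], [0, 0, -0.0005], 0],
    [[0, 0, 0], [0, 0, 0], 40],
    [[0, 0, 0], [0, 0, 0], 50],
    [[0, 0, 0], [0, 0, 0], 55],
    [[0, 0, 0], [0, 0, 0], 55],
    [[0, 0, 0], [0, 0, -0.02], 55],
    [[0, 0, 0], [0, 0, -0.04], 55],
    [[0, 0, 0], [0, 0, -0.04], 55]
  ]
}}

```text
clock: 44.92
position: [0.6403, 0.0081, 0.2676]
eef_rot: [0.645, 0.764, -0.0, -0.0]
contact_force: [1.1, -0.5, -0.2]
finger_gap: 0.0467
```

Call:
{"api": "drive_tool", "payload": {
  "commands": [
    [[0, 0, 0], [0.05, -0.02, 0], 55],
    [[0, 0, 0], [0.06, -0.03, 0], 55],
    [[0, 0, 0], [0.06, -0.03, 0], 55],
    [[0, 0, 0], [0.06, -0.03, 0], 55],
    [[0, 0, 0], [0.05, -0.02, 0], 55],
    [[0, 0, 0], [0, 0, 0], 55],
    [[0, 0, 0], [0, 0, 0], 55]
  ]
}}

```text
clock: 45.8
position: [0.4738, 0.2514, 0.2669]
eef_rot: [0.645, 0.764, 0.0, 0.0]
contact_force: [0.2, 0.1, 0.2]
finger_gap: 0.0471
```

```bash
for n in side scene wrist; do python3 snap.py $n 19; done
python3 - <<'E'
from h import *
for n in ['scene','side','wrist']:
    p,X,ray,t=wcloud(19) if n=='wrist' else cloud(n,19); x,y,Z=np.moveaxis(X,-1,0); V=p.max(2)
    m=(abs(x-.64)<.08)&(abs(y-.01)<.08)&(Z>.12)&(Z<.148); print(n,'lid',m.sum(),rect(X[m]))
    m=(abs(x-.64)<.06)&(abs(y-.01)<.06)&(Z>.158)&(Z<.18)&(V<90); print('knob',circ(X[m]))
    m=(abs(x-.57)<.18)&(abs(y)<.11)&(Z>.046)&(Z<.060)&(V<70); print('grate',rect(X[m]))
    m=(abs(x-.598)<.045)&(abs(y-.268)<.045)&(Z>.018)&(Z<.06); print('worn',m.sum(),rect(X[m]),np.nanmedian(Z[m]))
    m=(abs(x-.496)<.035)&(abs(y+.017)<.035)&(Z>.031)&(Z<.042)&(V<120); print('spare',m.sum(),rect(X[m]),np.nanmedian(Z[m]))
for n in ['scene','side']:
  for k in (0,19):
    p,X,ray,t=cloud(n,k); x,y,Z=np.moveaxis(X,-1,0)
    m=(Z>.03)&(Z<.1)&(abs(x-.77)<.08)&(abs(y+.2)<.08); b=(Z>.03)&(Z<.2)&(x>.70)&(abs(y-.2)<.13); print(n,k,'mug',rect(X[m]),'bottle',rect(X[b]))
E
```

```text
scene lid 613 (array([641.5,   6.7]), array([93.7, 92.6]), 27.23)
knob (array([640.4,   7. ]), 13.3)
grate (array([570.5,  -6. ]), array([299.1, 153.7]), 9.62)
worn 126 (array([600.6, 263. ]), array([52.6, 52.8]), 57.73) 0.02335914780262527
spare 153 (array([498.7, -19.8]), array([51.6, 52.1]), 8.37) 0.036508025464954574
side lid 646 (array([637.6,  11.1]), array([94.7, 88.7]), 14.37)
knob (array([637.7,  11.7]), 11.3)
grate (array([568. ,  -2.4]), array([293.7, 151.8]), 9.48)
worn 414 (array([595.2, 268.6]), array([53.7, 53.2]), 12.9) 0.02502163015853237
spare 168 (array([494.1, -13.8]), array([47.6, 52.1]), 26.73) 0.03815276086187336
wrist lid 541 (array([661.3,  38.7]), array([23.1, 80.6]), 54.81)
knob (array([0., 0.]), 0.0)
grate (array([511.,  34.]), array([155.2,  58. ]), 10.3)
worn 1317 (array([598.1, 267.5]), array([55.5, 54.9]), 37.03) 0.0230916048586029
spare 297 (array([497.4,  -2.6]), array([26.9, 53.8]), 81.48) 0.03535388510691878
scene 0 mug (array([ 770.1, -201. ]), array([78.4, 99.3]), 31.76) bottle (array([736. , 161.3]), array([187.9,  51.3]), 56.99)
scene 19 mug (array([ 770.7, -201.9]), array([78.5, 98.7]), 32.11) bottle (array([737.1, 160. ]), array([186. ,  49.5]), 56.91)
side 0 mug (array([ 766.2, -196.8]), array([ 81.8, 107.9]), 33.03) bottle (array([730.6, 166. ]), array([193.4,  50.9]), 60.15)
side 19 mug (array([ 777.5, -195.7]), array([107.3,  80.6]), 61.13) bottle (array([730.5, 166.2]), array([193.7,  48.3]), 60.58)
```

View pics/scene19.png

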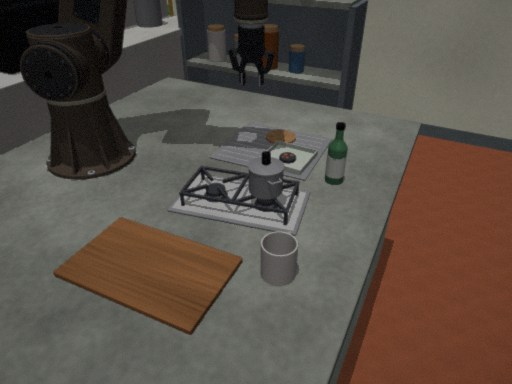

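The scene view shows the pot upright on the grate (265,180), clean spare under it (216,190), rusty cap in the tray (288,157), and the mug and bottle where they were. The gripper is clear, so I'll hand in.

```bash
python3 -c "
from rig import arm; print(arm.job_done())"
```

```text
the job is handed in; nothing more can be done
None
```

The caps are swapped and the job is handed in, at about 46 s of the 134 s allowed. I did it in the order asked: pot to the trivet, pan support to the board, rusty cap to the tray, spare onto the burner, then the pan support and pot back.

Last checks from the cameras:
- **Spare cap:** flat (top at 36 mm) and about 1 mm off the burner's centre.
- **Rusty cap:** flat in the tray, near its centre (top at 23 mm). The fingertips reached the tray floor first, so it dropped the last 4–5 mm on release.
- **Pan support:** within 1 mm and 0.1° of the hob's centre and direction, and level.
- **Pot:** upright and within about 1 mm of where it started.
- **Mug and bottle:** unmoved in the scene view. The side camera agreed on the bottle, but its mug outline came out differently from the first picture (centre 11 mm off, outline turned). I put that down to edge noise, since the scene camera's reading moved by less than 1 mm, but I did not check it further.

No forces near the limits appeared in the readings I took; the highest was about 27 N at set-down.

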